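# Line up the storage tubes and re-house the needle files

### The arm

A 6-joint arm with a two-finger parallel gripper is mounted at the origin on the work surface. World frame = base frame: x ahead of the robot, y to its left, z up, the work surface at z = 0. Lengths are in m, angles in rad, forces in N, time in s.
With the tool pointing down it reaches from about 0.425 to 0.95 m from the base axis. Payload 3.5 kg.
Tool frame: the origin (TCP) lies midway between the tips of the shut fingers; the grasp point (between the pads) lies 19 mm behind it; z points along the fingers, y is the line along which they close (so a half turn about z gives the same grasp; the last joint's range is limited). The gripper opens to 85 mm and grips with 20 to 120 N. Pads are 22 mm wide; open, the fingers measure 114 mm over their backs; the gripper's body (76 mm by 85 mm) begins 54 mm behind the grasp point. The pads swing forward as they close: fully open they stand 13 mm farther back than shut.
Start: joints at [1.173, 0.286, 1.577, -0, 1.279, -0.15], TCP at [0.166, 0.654, 0.231] pointing down, gripper open.
Joint ranges: [-2.77, 2.77], [-0.9, 2.22], [0.21, 2.48], [-1.53, 4.67], [0.24, 2.81], [-2.84, 2.84]. Speed limits (rad/s): [2.79, 2.79, 3.14, 3.14, 3.14, 3.14].

### API

Orientations are given as a unit quaternion [x, y, z, w].
In Python, from plant import ctrl gives the robot as it stands.
- The arm moves only by the tool move_arm, never from a script. Its argument "plan" is a list of rows, each an object of numbers: "x", "y", "z": the shift along the tool's x, y, z in m; "yaw": the turn about the tool's z in rad; "fingers": the closure, from 0 (fully open) to 1 (shut). In form: [{"x": .., "y": .., "z": .., "yaw": .., "fingers": ..}, ...]. A call has 1 to 5 rows; each row is the pose to reach, as a shift and turn from the pose commanded when the call began, along the tool's axes at that moment; what a row does not reach only later rows make up. A row lasts 1/10 s, in which the tool goes at most 50 mm and 8.59 degrees, less where a joint would pass 70% of its speed; a pose out of reach is approached as far as the arm can. A call with a gripper value outside its range is refused whole. The fingers move at their own pace and stop on an object; "force" is the grip in N (left out, the last holds). Time passes only in rows, so rows that repeat a pose let the fingers close. It gives the time, the measured TCP pose, the force, the opening and the grip force at its end, in the units of the state.
- ctrl.get_state(): the state, without advancing time (a new reading comes with each control period).
- ctrl.read_camera(name): name is "scene" or "top" or "wrist"; returns the picture (480x640x3 uint8, red, green, blue); there is no depth.
- ctrl.camera_model(name): a dict with "intrinsics" (3x3 intrinsics, pixels), "cam_to_world" (4x4, takes a point from camera to world coordinates); the wrist camera has in their place "tool_from_camera" (4x4, takes a point from camera to tool coordinates, whose origin is the TCP and whose axes are the flange's). Camera axes: x right, y up, looking along -z (the intrinsics and any distortion apply to the point x, -y, -z); pixel columns grow to the right and rows downward; lengths in m; the calibration is good to about 2 mm. A picture is of the moment at which its call begins: read the wrist's pose just before it. camera_model takes no time and is no camera call.
- ctrl.sign_off(): hands the job in; it is judged then, once.
The state is a dict: "time": time; "qpos": joint angles; "dq": joint speeds; "joint_efforts": joint torques, N m; "eef_pos": TCP position; "tcp_rot": TCP orientation; "contact_force": force on the tool from outside, world axes, zero at the start; "wrist_torque": the same for the moment, N m; "opening": opening from 0.0 (shut) to 1.0 (fully open); "finger_force": force on a finger pad.
Only numpy, scipy, OpenCV 4.12 (cv2) and the standard library are available. Lean on these libraries where they do the work, as an engineer would, in place of code of your own. Each camera call takes 0.05 s, during which the arm holds its last target. There are 200 camera calls.

### The job

Get the needle files ready to go back into the stores cabinet: first, with the files still in their grey holder, line up the four loose storage tubes in an even row, each square and flush against the stop rail in a taped outline of its own. Then pull every needle file out of the holder and push it tip first all the way down into a tube, one file to a tube; leave the tubes in their row, and do not disturb the parts bin, the carton or the jar.

Things in the scene. Friction and masses are not known exactly. Their poses are not given: they have to be found in the camera images.
- rail: Fixed aluminium stop rail: low bar 350 mm long (its y), 20 mm thick, 25 mm high. Origin on the counter at the middle of its front face (towards the robot); x points away from the robot into the rail, z up. On the counter before it four U-shaped outlines of flat white tape, 84 mm apart along y, each closed by the rail: each the place for one tube foot.
- caddy: Fixed grey steel file holder, an upright block 186 mm (its x) x 34 mm x 90 mm high, with four square wells 18 x 18 mm in a row along x, 46 mm apart, their floors 5 mm above the counter. Origin at the centre of its underside, z up.
- mark0 (a point): Place 0 of 4 at the rail, on the counter: where the centre of a tube's foot is when the foot is flush against the rail and in the middle of its outline (24 mm before the rail's front face).
- well0 (a point): Centre of the floor of well 0 of the file holder.
- tube0: Loose white plastic square storage tube on a dark steel foot, 0.3 kg, 85 mm high over all. Foot 48 x 48 x 18 mm; tube above it 24 x 24 mm outside, square bore 12 x 12 mm open at the top (mouth at z = 85 mm, floor of the bore at z = 18 mm). Origin at the centre of the foot's underside, z up, x and y square to the sides.
- file0: Needle file (may be absent), 45 g: round steel rod 7 mm thick, 115 mm long, with a rounded tip, and a round wooden handle 15 mm thick, 70 mm long; 185 mm over all. Origin at the tip of the rod, z along the file towards the handle (handle from z = 115 to 185 mm). It starts tip down, leaning a little, in a well of the file holder.
- mark1 (a point): Place 1 of 4 at the rail, on the counter: where the centre of a tube's foot is when the foot is flush against the rail and in the middle of its outline (24 mm before the rail's front face).
- well1 (a point): Centre of the floor of well 1 of the file holder.
- tube1: Loose white plastic square storage tube on a dark steel foot, 0.3 kg, 85 mm high over all. Foot 48 x 48 x 18 mm; tube above it 24 x 24 mm outside, square bore 12 x 12 mm open at the top (mouth at z = 85 mm, floor of the bore at z = 18 mm). Origin at the centre of the foot's underside, z up, x and y square to the sides.
- file1: Needle file (may be absent), 45 g: round steel rod 7 mm thick, 115 mm long, with a rounded tip, and a round wooden handle 15 mm thick, 70 mm long; 185 mm over all. Origin at the tip of the rod, z along the file towards the handle (handle from z = 115 to 185 mm). It starts tip down, leaning a little, in a well of the file holder.
- mark2 (a point): Place 2 of 4 at the rail, on the counter: where the centre of a tube's foot is when the foot is flush against the rail and in the middle of its outline (24 mm before the rail's front face).
- well2 (a point): Centre of the floor of well 2 of the file holder.
- tube2: Loose white plastic square storage tube on a dark steel foot, 0.3 kg, 85 mm high over all. Foot 48 x 48 x 18 mm; tube above it 24 x 24 mm outside, square bore 12 x 12 mm open at the top (mouth at z = 85 mm, floor of the bore at z = 18 mm). Origin at the centre of the foot's underside, z up, x and y square to the sides.
- file2: Needle file (may be absent), 45 g: round steel rod 7 mm thick, 115 mm long, with a rounded tip, and a round wooden handle 15 mm thick, 70 mm long; 185 mm over all. Origin at the tip of the rod, z along the file towards the handle (handle from z = 115 to 185 mm). It starts tip down, leaning a little, in a well of the file holder.
- mark3 (a point): Place 3 of 4 at the rail, on the counter: where the centre of a tube's foot is when the foot is flush against the rail and in the middle of its outline (24 mm before the rail's front face).
- well3 (a point): Centre of the floor of well 3 of the file holder.
- tube3: Loose white plastic square storage tube on a dark steel foot, 0.3 kg, 85 mm high over all. Foot 48 x 48 x 18 mm; tube above it 24 x 24 mm outside, square bore 12 x 12 mm open at the top (mouth at z = 85 mm, floor of the bore at z = 18 mm). Origin at the centre of the foot's underside, z up, x and y square to the sides.
- file3: Needle file (may be absent), 45 g: round steel rod 7 mm thick, 115 mm long, with a rounded tip, and a round wooden handle 15 mm thick, 70 mm long; 185 mm over all. Origin at the tip of the rod, z along the file towards the handle (handle from z = 115 to 185 mm). It starts tip down, leaning a little, in a well of the file holder.
- bin: Yellow open parts bin with nuts, 130 x 100 x 60 mm, a bystander. Origin at the centre of its underside.
- carton: Small cardboard carton 110 x 80 x 70 mm, a bystander. Origin at the centre of its underside.
- jar: Closed jar, 64 mm in diameter, 75 mm high, a bystander. Origin at the centre of its underside.
Things that resemble listed ones, but are neither listed nor needed, are in the scene too. What is shaped like the tube2 but yellow is not meant. Leave any orange look-alike of the tube1 alone.

How it is judged:
On the way:
1. all four tubes stand in a row at the rail, each in its own outline, while the files are still in the holder ((horizontal distance between tube0 and mark0 below 0.009 m or horizontal distance between tube0 and mark1 below 0.009 m or horizontal distance between tube0 and mark2 below 0.009 m or horizontal distance between tube0 and mark3 below 0.009 m) and x of each of tube0, tube1, tube2, tube3 in the frame of rail above -0.029 m and angle between each of tube0, tube1, tube2, tube3's own z axis and vertical below 0.1 rad and height (world z) of each of tube0, tube1, tube2, tube3 below 0.006 m and (angle between the x axis of tube0 and the x axis of rail, either way round below 0.12 rad or angle between the x axis of tube0 and the y axis of rail, either way round below 0.12 rad) and (horizontal distance between tube1 and mark0 below 0.009 m or horizontal distance between tube1 and mark1 below 0.009 m or horizontal distance between tube1 and mark2 below 0.009 m or horizontal distance between tube1 and mark3 below 0.009 m) and (angle between the x axis of tube1 and the x axis of rail, either way round below 0.12 rad or angle between the x axis of tube1 and the y axis of rail, either way round below 0.12 rad) and (horizontal distance between tube2 and mark0 below 0.009 m or horizontal distance between tube2 and mark1 below 0.009 m or horizontal distance between tube2 and mark2 below 0.009 m or horizontal distance between tube2 and mark3 below 0.009 m) and (angle between the x axis of tube2 and the x axis of rail, either way round below 0.12 rad or angle between the x axis of tube2 and the y axis of rail, either way round below 0.12 rad) and (horizontal distance between tube3 and mark0 below 0.009 m or horizontal distance between tube3 and mark1 below 0.009 m or horizontal distance between tube3 and mark2 below 0.009 m or horizontal distance between tube3 and mark3 below 0.009 m) and (angle between the x axis of tube3 and the x axis of rail, either way round below 0.12 rad or angle between the x axis of tube3 and the y axis of rail, either way round below 0.12 rad) and distance between each of file0, file1, file2, file3 and caddy below 0.11 m and z of each of file0, file1, file2, file3 in the frame of caddy below 0.03 m), for 0.2 s.
At the end, for the whole second after the job is handed in: Every tube stands upright with its centre within 9 mm of the middle of its own place (mark), within 5 mm of flush with the rail and within 0.12 rad of square to it; every file present is tip down in a tube of its own with its tip within 8 mm of the bore's floor; all at rest and released ((horizontal distance between tube0 and mark0 below 0.009 m or horizontal distance between tube0 and mark1 below 0.009 m or horizontal distance between tube0 and mark2 below 0.009 m or horizontal distance between tube0 and mark3 below 0.009 m) and x of each of tube0, tube1, tube2, tube3 in the frame of rail above -0.029 m and angle between each of tube0, tube1, tube2, tube3's own z axis and vertical below 0.1 rad and height (world z) of each of tube0, tube1, tube2, tube3 below 0.006 m and (angle between the x axis of tube0 and the x axis of rail, either way round below 0.12 rad or angle between the x axis of tube0 and the y axis of rail, either way round below 0.12 rad) and (horizontal distance between tube1 and mark0 below 0.009 m or horizontal distance between tube1 and mark1 below 0.009 m or horizontal distance between tube1 and mark2 below 0.009 m or horizontal distance between tube1 and mark3 below 0.009 m) and (angle between the x axis of tube1 and the x axis of rail, either way round below 0.12 rad or angle between the x axis of tube1 and the y axis of rail, either way round below 0.12 rad) and (horizontal distance between tube2 and mark0 below 0.009 m or horizontal distance between tube2 and mark1 below 0.009 m or horizontal distance between tube2 and mark2 below 0.009 m or horizontal distance between tube2 and mark3 below 0.009 m) and (angle between the x axis of tube2 and the x axis of rail, either way round below 0.12 rad or angle between the x axis of tube2 and the y axis of rail, either way round below 0.12 rad) and (horizontal distance between tube3 and mark0 below 0.009 m or horizontal distance between tube3 and mark1 below 0.009 m or horizontal distance between tube3 and mark2 below 0.009 m or horizontal distance between tube3 and mark3 below 0.009 m) and (angle between the x axis of tube3 and the x axis of rail, either way round below 0.12 rad or angle between the x axis of tube3 and the y axis of rail, either way round below 0.12 rad) and ((z of file0 in the frame of tube0 between 0.01 and 0.026 m and x of file0 in the frame of tube0 between -0.007 and 0.007 m and y of file0 in the frame of tube0 between -0.007 and 0.007 m) or (z of file0 in the frame of tube1 between 0.01 and 0.026 m and x of file0 in the frame of tube1 between -0.007 and 0.007 m and y of file0 in the frame of tube1 between -0.007 and 0.007 m) or (z of file0 in the frame of tube2 between 0.01 and 0.026 m and x of file0 in the frame of tube2 between -0.007 and 0.007 m and y of file0 in the frame of tube2 between -0.007 and 0.007 m) or (z of file0 in the frame of tube3 between 0.01 and 0.026 m and x of file0 in the frame of tube3 between -0.007 and 0.007 m and y of file0 in the frame of tube3 between -0.007 and 0.007 m)) and ((z of file1 in the frame of tube0 between 0.01 and 0.026 m and x of file1 in the frame of tube0 between -0.007 and 0.007 m and y of file1 in the frame of tube0 between -0.007 and 0.007 m) or (z of file1 in the frame of tube1 between 0.01 and 0.026 m and x of file1 in the frame of tube1 between -0.007 and 0.007 m and y of file1 in the frame of tube1 between -0.007 and 0.007 m) or (z of file1 in the frame of tube2 between 0.01 and 0.026 m and x of file1 in the frame of tube2 between -0.007 and 0.007 m and y of file1 in the frame of tube2 between -0.007 and 0.007 m) or (z of file1 in the frame of tube3 between 0.01 and 0.026 m and x of file1 in the frame of tube3 between -0.007 and 0.007 m and y of file1 in the frame of tube3 between -0.007 and 0.007 m)) and ((z of file2 in the frame of tube0 between 0.01 and 0.026 m and x of file2 in the frame of tube0 between -0.007 and 0.007 m and y of file2 in the frame of tube0 between -0.007 and 0.007 m) or (z of file2 in the frame of tube1 between 0.01 and 0.026 m and x of file2 in the frame of tube1 between -0.007 and 0.007 m and y of file2 in the frame of tube1 between -0.007 and 0.007 m) or (z of file2 in the frame of tube2 between 0.01 and 0.026 m and x of file2 in the frame of tube2 between -0.007 and 0.007 m and y of file2 in the frame of tube2 between -0.007 and 0.007 m) or (z of file2 in the frame of tube3 between 0.01 and 0.026 m and x of file2 in the frame of tube3 between -0.007 and 0.007 m and y of file2 in the frame of tube3 between -0.007 and 0.007 m)) and ((z of file3 in the frame of tube0 between 0.01 and 0.026 m and x of file3 in the frame of tube0 between -0.007 and 0.007 m and y of file3 in the frame of tube0 between -0.007 and 0.007 m) or (z of file3 in the frame of tube1 between 0.01 and 0.026 m and x of file3 in the frame of tube1 between -0.007 and 0.007 m and y of file3 in the frame of tube1 between -0.007 and 0.007 m) or (z of file3 in the frame of tube2 between 0.01 and 0.026 m and x of file3 in the frame of tube2 between -0.007 and 0.007 m and y of file3 in the frame of tube2 between -0.007 and 0.007 m) or (z of file3 in the frame of tube3 between 0.01 and 0.026 m and x of file3 in the frame of tube3 between -0.007 and 0.007 m and y of file3 in the frame of tube3 between -0.007 and 0.007 m)) and linear speed of each of tube0, file0, tube1, file1, tube2, file2, tube3, file3 below 0.02 m/s); the robot touches nothing.
It fails at once if the bin is pushed more than 30 mm or tipped (distance of bin from where it was at the start of the episode above 0.03 m or angle between bin's own z axis and vertical above 0.3 rad).
It fails at once if the carton is pushed more than 30 mm or tipped (distance of carton from where it was at the start of the episode above 0.03 m or angle between carton's own z axis and vertical above 0.3 rad).
It fails at once if the jar is pushed more than 30 mm or tipped (distance of jar from where it was at the start of the episode above 0.03 m or angle between jar's own z axis and vertical above 0.3 rad).
Of file0, file1, file2, file3 only 3 to 4 are there at a start; the rules pass over those that are not, and their reading is None.
At some moment in a run one of tube0, tube1, tube2, tube3 may be knocked a few centimetres aside while the robot is not near it.
It also fails if it takes over 210 s, if anything falls off the work surface, if the arm or the gripper's body presses on something with over 40 N, if the wrist force passes 120 N, or if a joint passes its speed limit or range.

## Working session

There is one attempt and no reset: what is moved stays moved. The work goes in short steps, Python scripts to look and compute and a tool call to move; the robot and the scene stay as the last step left them, time stands still between calls to the robot, and variables do not carry over. Pictures are saved under pics/ and viewed, at most 14 in all, crops included, and the job is handed in when it is done.

Besides the shell and the picture viewer there is one more tool, called after "Emit:" as a command line: name --argument value ..., lists and objects as JSON in quotes. move_arm: Moves the arm, as the interface text tells. Its arguments: {"type":"object","properties":{"plan":{"type":"array"},"force":{"type":"number"}},"required":["plan"]}

```bash
ls; mkdir -p pics; python3 - <<'E'
from plant import ctrl
import cv2
for n in ("top","scene"):
    im=ctrl.read_camera(n); cv2.imwrite(f"pics/{n}0.png",im[:,:,::-1]); print(n,ctrl.camera_model(n))
print(ctrl.camera_model("wrist")); print(ctrl.get_state())
E
```

```text
pics
top {'intrinsics': array([[517.73083097,   0.        , 326.1533835 ],
       [  0.        , 517.73083097, 227.40583392],
       [  0.        ,   0.        ,   1.        ]]), 'cam_to_world': array([[ 6.51959315e-03,  9.94337078e-01, -1.06072007e-01,
         4.52408620e-01],
       [-9.99978671e-01,  6.52419695e-03, -3.03597194e-04,
         9.16158342e-02],
       [ 3.90156714e-04,  1.06071723e-01,  9.94358405e-01,
         1.47365591e+00],
       [ 0.00000000e+00,  0.00000000e+00,  0.00000000e+00,
         1.00000000e+00]])}
scene {'intrinsics': array([[496.5993624 ,   0.        , 316.77822242],
       [  0.        , 496.5993624 , 241.63565703],
       [  0.        ,   0.        ,   1.        ]]), 'cam_to_world': array([[ 0.83829035, -0.29703074,  0.45721115,  1.20422153],
       [ 0.54493652,  0.42921664, -0.72028971, -0.8675042 ],
       [ 0.01770555,  0.85296296,  0.52167106,  0.74475695],
       [ 0.        ,  0.        ,  0.        ,  1.        ]])}
{'intrinsics': array([[346.58216413,   0.        , 320.11796434],
       [  0.        , 346.58216413, 234.14592052],
       [
[... 430 characters left out ...]
rray([ 1.17303090e+00,  2.87137833e-01,  1.57802776e+00, -4.41561786e-05,
        1.27861736e+00, -1.50020277e-01]), 'dq': array([-5.64125177e-04, -2.91059507e-04, -4.74522575e-03,  5.93232909e-04,
       -1.93832571e-03, -2.66971497e-05]), 'joint_efforts': array([ 1.15515766e-03, -4.07297373e+01, -2.93698561e+01, -1.74683623e-04,
        3.44112923e-03, -4.81435180e-06]), 'eef_pos': array([0.16528308, 0.65383423, 0.23004653]), 'tcp_rot': array([ 1.23549619e-01,  9.92337791e-01, -1.06004467e-03, -2.75869745e-04]), 'contact_force': array([ 0.50318055, -0.16783018, -0.40984616]), 'wrist_torque': array([ 0.0010294 , -0.0334386 ,  0.00508618]), 'finger_force': 0.0, 'opening': 0.9974386984656322}
```

View pics/top0.png

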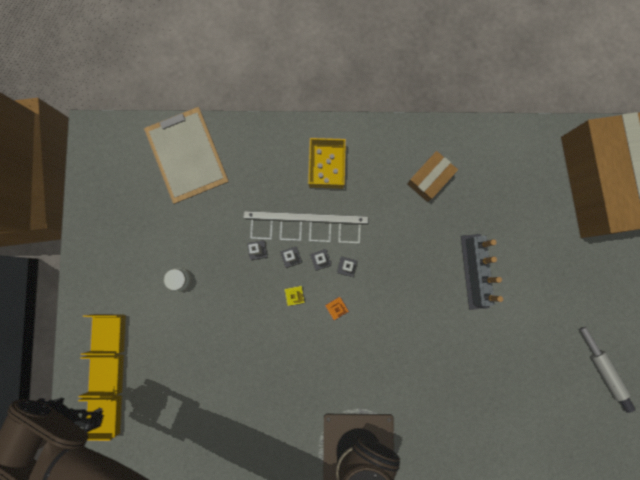

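View pics/scene0.png

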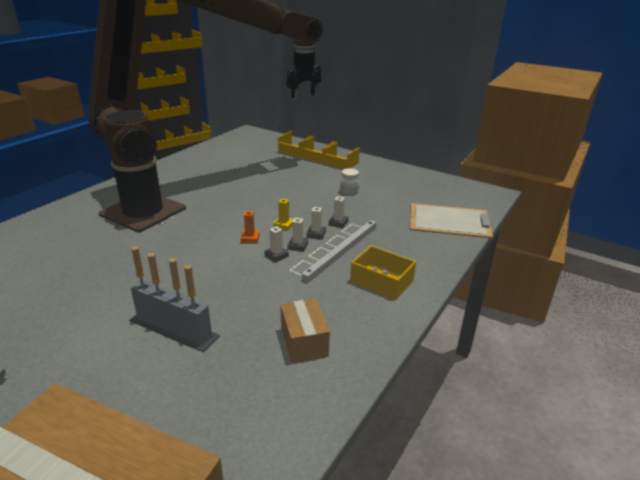

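The top view shows four white tubes at (256,248), (290,257), (320,260) and (347,266). The rail runs from (245,214) to (367,220) with four outlines below it. The holder is at about (475,270) with four file handles at (489,243), (489,261), (495,280) and (497,298). The yellow look-alike (294,296) and orange look-alike (337,308) don't fit the white description. I'll enlarge this area to confirm.

```bash
python3 - <<'E'
import cv2,numpy as np
im=cv2.imread("pics/top0.png")
a=cv2.resize(im[205:285,240:375],None,fx=5.5,fy=5.5,interpolation=cv2.INTER_CUBIC)
cv2.imwrite("pics/cropA.png",a)
b=cv2.resize(im[228:316,455:515],None,fx=6.5,fy=6.5,interpolation=cv2.INTER_CUBIC)
cv2.imwrite("pics/cropB.png",b)
E
```

```text
(no output)
```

View pics/cropA.png

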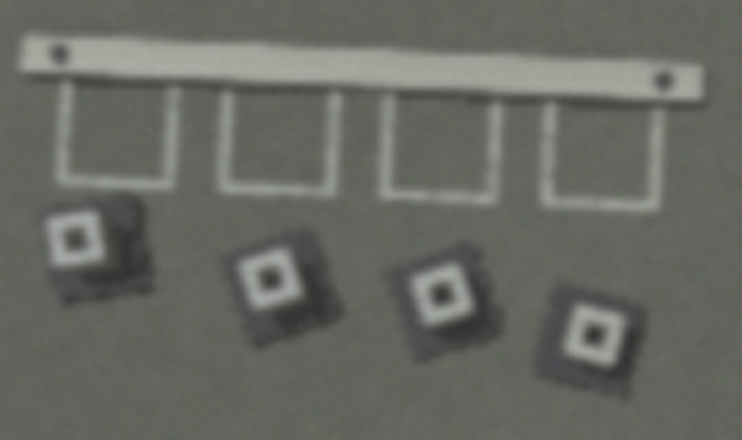

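View pics/cropB.png

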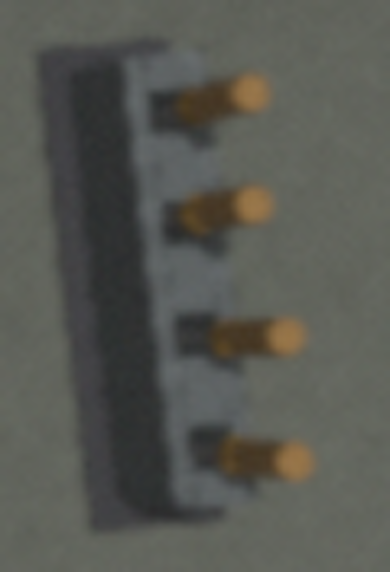

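The enlarged crop shows four white tubes on dark feet just in front of the outlines, with mouths at crop (76,240), (270,280), (442,294) and (595,335). They are white, so they are the ones meant. The second crop shows four files in the holder. I'll compute rough positions and then look with the wrist camera.

```bash
cat > h.py <<'E'
from plant import ctrl
import numpy as np, cv2
from scipy.spatial.transform import Rotation as R
def cam(name, st=None):
    m=ctrl.camera_model(name); K=m["intrinsics"]
    if name!="wrist": return K,m["cam_to_world"]
    st=st or ctrl.get_state(); T=np.eye(4); T[:3,:3]=R.from_quat(st["tcp_rot"]).as_matrix(); T[:3,3]=st["eef_pos"]
    return K,T@m["tool_from_camera"]
def ray(KT,uv,z):
    K,T=KT; d=np.linalg.inv(K)@[uv[0],uv[1],1.]; d=T[:3,:3]@[d[0],-d[1],-d[2]]; o=T[:3,3]
    return o+d*(z-o[2])/d[2]
def proj(KT,p):
    K,T=KT; c=T[:3,:3].T@(np.asarray(p)-T[:3,3]); q=K@[c[0],-c[1],-c[2]]; return q[:2]/q[2]
def tri(obs):  # [(KT,uv),...] -> least-squares point
    A=np.zeros((3,3)); b=np.zeros(3)
    for (K,T),uv in obs:
        d=np.linalg.inv(K)@[uv[0],uv[1],1.]; d=T[:3,:3]@[d[0],-d[1],-d[2]]; d/=np.linalg.norm(d)
        P=np.eye(3)-np.outer(d,d); A+=P; b+=P@T[:3,3]
    return np.linalg.solve(A,b)
def to(p,ang=None,st=None):
    """shift in tool axes to bring TCP to p and tool y axis to world direction ang (mod pi)"""
    st=st or ctrl.get_state(); M=R.from_quat(st["tcp_rot"]).as_matrix()
    s=M.T@(np.asarray(p)-st["eef_pos"]); cur=np.arctan2(M[1,1],M[0,1]); y=0.
    if ang is not None: y=-((ang-cur+np.pi/2)%np.pi-np.pi/2)
    return np.round([*s,y],4)
def snap(name,f):
    st=ctrl.get_state(); im=ctrl.read_camera(name); cv2.imwrite(f"pics/{f}.png",im[:,:,::-1]); 
    np.savez(f"pics/{f}.npz",K=cam(name,st)[0],T=cam(name,st)[1]); return im
def load(f):
    d=np.load(f"pics/{f}.npz"); return d["K"],d["T"]
E
python3 - <<'E'
from h import *
c=cam("top"); A=lambda u,v:(240+(u+.5)/5.5-.5,205+(v+.5)/5.5-.5); B=lambda u,v:(455+(u+.5)/6.5-.5,228+(v+.5)/6.5-.5)
for p in [(76,240),(270,280),(442,294),(595,335)]: print("tube",ray(c,A(*p),.085).round(4))
for p in [(23,73),(702,101)]: print("rail",ray(c,A(*p),.025).round(4))
for p in [(162,110),(178,222),(194,335),(209,447)]: print("well",ray(c,B(*p),.09).round(4))
for p in [(250,93),(255,204),(288,336),(294,461)]: print("top",ray(c,B(*p),.188).round(4))
print(to([.62,.12,.25],np.pi/2-.04))
E
```

```text
tube [0.543 0.287 0.085]
tube [0.5241 0.192  0.085 ]
tube [0.5178 0.1081 0.085 ]
tube [0.4984 0.0335 0.085 ]
rail [0.6325 0.3245 0.025 ]
rail [ 0.6203 -0.0235  0.025 ]
well [ 0.5567 -0.319   0.09  ]
well [ 0.5106 -0.3244  0.09  ]
well [ 0.4645 -0.3298  0.09  ]
well [ 0.4191 -0.3347  0.09  ]
top [ 0.556  -0.3238  0.188 ]
top [ 0.5135 -0.3245  0.188 ]
top [ 0.4635 -0.3357  0.188 ]
top [ 0.4164 -0.3366  0.188 ]
[-0.5717 -0.4061 -0.0192 -0.2077]
```

Emit:
move_arm --plan '[{"x": -0.17,"y": -0.138,"z": 0},{"x": -0.17,"y": -0.138,"z": 0},{"x": -0.17,"y": -0.138,"z": 0},{"x": -0.17,"y": -0.138,"z": 0},{"x": -0.17,"y": -0.138,"z": 0}]'

```text
validation failed for argument at $.pl...
```

Emit:
move_arm --plan '[{"x": -0.17,"y": -0.138,"z": 0},{"x": -0.17,"y": -0.138,"z": 0},{"x": -0.17,"y": -0.138,"z": 0},{"x": -0.17,"y": -0.138,"z": 0},{"x": -0.17,"y": -0.138,"z": 0}]'

```text
validation failed for argument at $.pl...
```

Emit:
move_arm --plan '[{"x": -0.158,"y": -0.13,"z": -0.02,"yaw": -0.212},{"x": -0.158,"y": -0.13,"z": -0.02,"yaw": -0.212},{"x": -0.158,"y": -0.13,"z": -0.02,"yaw": -0.212},{"x": -0.158,"y": -0.13,"z": -0.02,"yaw": -0.212},{"x": -0.158,"y": -0.13,"z": -0.02,"yaw": -0.212}]'

```text
validation failed for argument at $.pl...
```

Emit:
move_arm --plan '[{"x": 0},{"x": 0}]'

```text
validation failed for argument at $.pl...
```

```bash
python3 - <<'E'
from h import *
s=ctrl.get_state(); print(s["time"],s["eef_pos"],s["tcp_rot"],s["contact_force"]); snap("wrist","w1")
E
```

```text
0.1 [0.16528308 0.65383423 0.23004653] [ 1.23549619e-01  9.92337791e-01 -1.06004467e-03 -2.75869745e-04] [ 0.50318055 -0.16783018 -0.40984616]
```

View pics/w1.png

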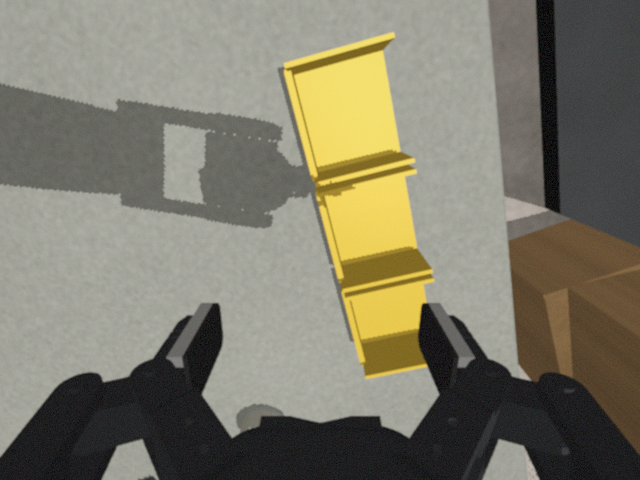

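The wrist view shows only the gripper's fingers (rows below 300) and the yellow shelf rack. It looks towards tool +x, and the rows need all five keys.

Emit:
move_arm --plan '[{"x": -0.04,"y": -0.025,"z": 0,"yaw": 0,"fingers": 0},{"x": -0.08,"y": -0.05,"z": 0,"yaw": 0,"fingers": 0},{"x": -0.12,"y": -0.075,"z": 0,"yaw": 0,"fingers": 0},{"x": -0.16,"y": -0.1,"z": 0,"yaw": 0,"fingers": 0},{"x": -0.2,"y": -0.125,"z": 0,"yaw": 0,"fingers": 0}]'

```text
time: 0.65
eef_pos: [0.3296, 0.4825, 0.231]
tcp_rot: [0.123, 0.992, -0.0, -0.0]
contact_force: [0.4, 0.3, 0.1]
opening: 1.001
finger_force: 0.0
```

Emit:
move_arm --plan '[{"x": -0.04,"y": -0.025,"z": 0,"yaw": 0,"fingers": 0},{"x": -0.08,"y": -0.05,"z": 0,"yaw": 0,"fingers": 0},{"x": -0.12,"y": -0.075,"z": 0,"yaw": 0,"fingers": 0},{"x": -0.16,"y": -0.1,"z": 0,"yaw": 0,"fingers": 0},{"x": -0.2,"y": -0.125,"z": 0,"yaw": 0,"fingers": 0}]'

```text
time: 1.15
eef_pos: [0.4929, 0.3123, 0.2311]
tcp_rot: [0.124, 0.992, -0.0, -0.0]
contact_force: [-0.6, 0.8, -1.2]
opening: 1.002
finger_force: 0.0
```

Emit:
move_arm --plan '[{"x": -0.04,"y": -0.025,"z": -0.01,"yaw": -0.05,"fingers": 0},{"x": -0.08,"y": -0.05,"z": -0.02,"yaw": -0.1,"fingers": 0},{"x": -0.12,"y": -0.075,"z": -0.02,"yaw": -0.15,"fingers": 0},{"x": -0.16,"y": -0.1,"z": -0.02,"yaw": -0.2,"fingers": 0},{"x": -0.194,"y": -0.12,"z": -0.02,"yaw": -0.21,"fingers": 0}]'

```text
time: 1.65
eef_pos: [0.6519, 0.1478, 0.251]
tcp_rot: [0.019, 1.0, -0.0, -0.0]
contact_force: [-0.6, 0.9, -0.2]
opening: 1.003
finger_force: 0.0
```

Emit:
move_arm --plan '[{"x": 0,"y": 0,"z": 0,"yaw": 0,"fingers": 0},{"x": 0,"y": 0,"z": 0,"yaw": 0,"fingers": 0}]'

```text
time: 1.85
eef_pos: [0.6506, 0.1493, 0.2504]
tcp_rot: [0.02, 1.0, 0.0, -0.001]
contact_force: [-0.2, 1.0, 0.1]
opening: 1.001
finger_force: 0.0
```

```bash
python3 - <<'E'
from h import *
s=ctrl.get_state(); print(s["time"],s["eef_pos"],s["tcp_rot"],s["contact_force"],s["dq"]); snap("wrist","w2")
E
```

```text
1.85 [0.65061701 0.14928143 0.25042276] [ 1.98496297e-02  9.99802562e-01  1.56201980e-04 -8.97535813e-04] [-0.2265035   1.03949236  0.14952379] [ 0.03733292 -0.02383712  0.02074549  0.0031789   0.00081721  0.00154433]
```

View pics/w2.png

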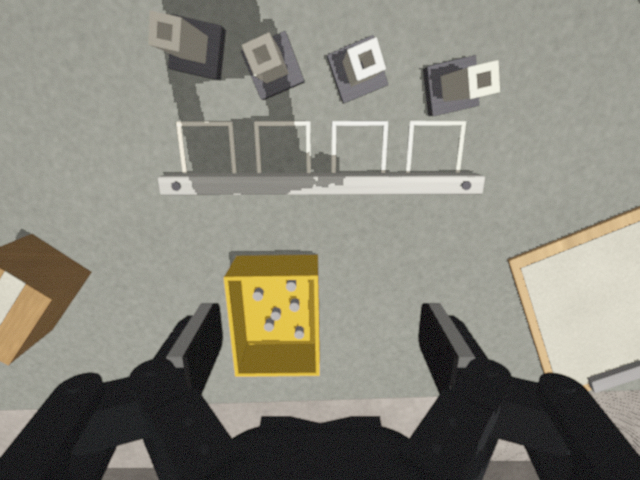

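The wrist view shows the rail's front top edge from (160,177) to (484,177) and the tape outlines at rows 122–172. The mouths are near (167,32), (263,55), (367,59) and (484,79). I'll take an enlarged crop for precise corners.

```bash
python3 - <<'E'
from h import *
im=cv2.imread("pics/w2.png"); cv2.imwrite("pics/w2c.png",cv2.resize(im[0:202,140:516],None,fx=2.12,fy=2.12,interpolation=cv2.INTER_CUBIC))
E
```

```text
(no output)
```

View pics/w2c.png

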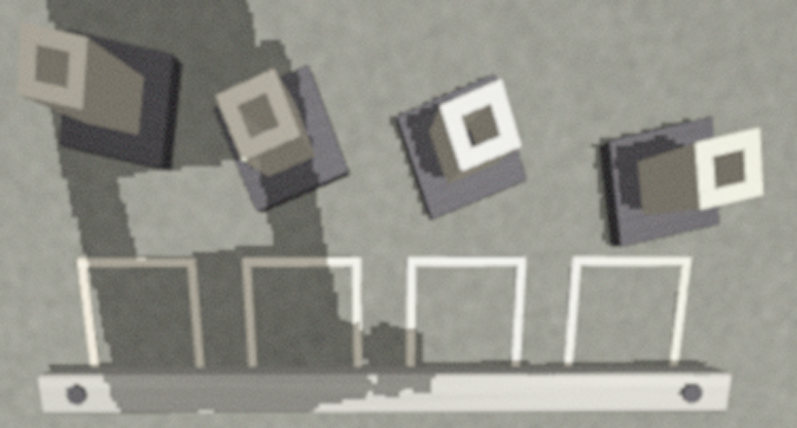

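```bash
python3 - <<'E'
from h import *
c=load("w2"); P=lambda u,v,z:ray(c,(140+(u+.5)/2.12-.5,(v+.5)/2.12-.5),z)
for q in [[(22,22),(88,38),(82,110),(17,92)],[(216,97),(274,70),(299,129),(242,160)],[(438,98),(500,79),(521,144),(464,170)],[(694,137),(760,127),(764,194),(698,209)]]:
    w=np.array([P(*k,.085)[:2] for k in q]); d=[w[1]-w[0],w[2]-w[3]]; e=[w[3]-w[0],w[2]-w[1]]
    print("tube",w.mean(0).round(4),"deg",[round(np.degrees(np.arctan2(x[1],x[0])),1) for x in d],[round(np.degrees(np.arctan2(x[1],x[0]))+180,1) for x in e],[round(np.linalg.norm(x),4) for x in d+e])
for k in [(39,376),(730,374)]: print("rail top front",P(*k,.025).round(4))
for k in [(79,259),(200,259),(243,259),(362,259),(407,259),(525,259),(572,259),(690,259)]: print("tape",P(*k,0).round(4))
for k in [(95,366),(200,366),(252,366),(358,366),(411,366),(516,366),(568,366),(676,366)]: print("tape base",P(*k,0).round(4))
a=P(39,376,.025)[:2];b=P(730,374,.025)[:2]; t=(b-a)/np.linalg.norm(b-a); n=np.array([t[1],-t[0]]); m=(a+b)/2
print(np.linalg.norm(b-a),t,n)
for o in (-.126,-.042,.042,.126): print("mark",(m-.024*n+o*t).round(4))
E
```

```text
tube [0.4998 0.0337] deg [np.float64(75.5), np.float64(73.3)] [np.float64(164.1), np.float64(165.0)] [np.float64(0.0238), np.float64(0.0242), np.float64(0.0232), np.float64(0.0241)]
tube [0.5188 0.108 ] deg [np.float64(109.7), np.float64(113.5)] [np.float64(199.0), np.float64(201.1)] [np.float64(0.0238), np.float64(0.0247), np.float64(0.0231), np.float64(0.0214)]
tube [0.5251 0.1919] deg [np.float64(103.1), np.float64(110.7)] [np.float64(201.0), np.float64(200.4)] [np.float64(0.0237), np.float64(0.0232), np.float64(0.0269), np.float64(0.0237)]
tube [0.5441 0.2872] deg [np.float64(95.7), np.float64(100.0)] [np.float64(189.0), np.float64(190.8)] [np.float64(0.0247), np.float64(0.0255), np.float64(0.026), np.float64(0.0241)]
rail top front [ 0.6223 -0.0214  0.025 ]
rail top front [0.6351 0.3247 0.025 ]
tape [ 0.5677 -0.0015  0.    ]
tape [0.5701 0.06   0.    ]
tape [0.571  0.0819 0.    ]
tape [0.5734 0.1424 0.    ]
tape [0.5743 0.1653 0.    ]
tape [0.5767 0.2254 0.    ]
tape [0.5776 0.2493 0.    ]
tape [0.58   0.3094 0.    ]
tape base [ 0.622  -0.0024  0.    ]
tape base [0.6242 0.0535 0.    ]
tape base [0.6253 0.0812 0.    ]
tape base [0.6275 0.1376 0.    ]
tape base [0.6287 0.1659 0.    ]
tape base [0.6309 0.2218 0.    ]
tape base [0.632  0.2495 0.    ]
tape base [0.6343 0.3071 0.    ]
0.34638453818284987 [0.03686484 0.99932026] [ 0.99932026 -0.03686484]
mark [0.6001 0.0266]
mark [0.6032 0.1105]
mark [0.6063 0.1945]
mark [0.6094 0.2784]
```

```bash
cat >> h.py <<'E'
def chain(W):
    """successive tool-frame shifts through waypoints (x,y,z,deg of tool y axis)"""
    s=ctrl.get_state(); st=dict(tcp_rot=s["tcp_rot"],eef_pos=s["eef_pos"])
    print(s["time"],s["eef_pos"].round(4))
    for w in W:
        r=to(w[:3],np.radians(w[3]),st); print(r)
        st=dict(eef_pos=np.array(w[:3]),tcp_rot=(R.from_quat(st["tcp_rot"])*R.from_euler("z",r[3])).as_quat())
E
python3 - <<'E'
from h import *
chain([(.4998,.0337,.12,74.5),(.4998,.0337,.042,74.5),(.4998,.0337,.06,74.5),(.598,.0276,.06,87.9)])
E
```

```text
1.9 [0.6501 0.1502 0.2506]
[ 0.1455 -0.1222  0.1308  0.2324]
[-0.0001  0.      0.078  -0.    ]
[ 0.    -0.    -0.018 -0.   ]
[-9.630e-02  2.040e-02 -2.000e-04 -2.339e-01]
```

Emit:
move_arm --plan '[{"x": 0.03,"y": -0.025,"z": 0.026,"yaw": 0.05,"fingers": 0.4},{"x": 0.06,"y": -0.05,"z": 0.052,"yaw": 0.1,"fingers": 0.4},{"x": 0.09,"y": -0.075,"z": 0.078,"yaw": 0.15,"fingers": 0.4},{"x": 0.12,"y": -0.1,"z": 0.104,"yaw": 0.2,"fingers": 0.4},{"x": 0.1455,"y": -0.1225,"z": 0.131,"yaw": 0.232,"fingers": 0.4}]' --force 30

```text
time: 2.4
eef_pos: [0.4982, 0.0339, 0.1196]
tcp_rot: [0.134, 0.991, 0.0, 0.0]
contact_force: [1.0, 0.1, 0.2]
opening: 0.597
finger_force: 0.0
```

Emit:
move_arm --plan '[{"x": 0,"y": 0,"z": 0,"yaw": 0,"fingers": 0.4},{"x": 0,"y": 0,"z": 0.03,"yaw": 0,"fingers": 0.4},{"x": 0,"y": 0,"z": 0.055,"yaw": 0,"fingers": 0.4},{"x": 0,"y": 0,"z": 0.072,"yaw": 0,"fingers": 0.4},{"x": 0,"y": 0,"z": 0.078,"yaw": 0,"fingers": 0.4}]'

```text
time: 2.9
eef_pos: [0.4998, 0.0346, 0.0413]
tcp_rot: [0.133, 0.991, 0.0, -0.001]
contact_force: [0.4, -0.4, 0.3]
opening: 0.595
finger_force: 0.0
```

Emit:
move_arm --plan '[{"x": 0,"y": 0,"z": 0,"yaw": 0,"fingers": 1},{"x": 0,"y": 0,"z": 0,"yaw": 0,"fingers": 1},{"x": 0,"y": 0,"z": 0,"yaw": 0,"fingers": 1},{"x": 0,"y": 0,"z": 0,"yaw": 0,"fingers": 1},{"x": 0,"y": 0,"z": 0,"yaw": 0,"fingers": 1}]'

```text
time: 3.4
eef_pos: [0.5016, 0.0333, 0.0435]
tcp_rot: [0.135, 0.991, 0.0, 0.001]
contact_force: [-0.7, 1.1, 2.9]
opening: 0.274
finger_force: 35.4
```

Emit:
move_arm --plan '[{"x": 0,"y": 0,"z": -0.009,"yaw": 0,"fingers": 1},{"x": 0,"y": 0,"z": -0.018,"yaw": 0,"fingers": 1},{"x": 0,"y": 0,"z": -0.018,"yaw": 0,"fingers": 1}]'

```text
time: 3.7
eef_pos: [0.5014, 0.0328, 0.0616]
tcp_rot: [0.134, 0.991, -0.0, 0.001]
contact_force: [0.5, -1.6, -4.3]
opening: 0.276
finger_force: 34.5
```

Emit:
move_arm --plan '[{"x": -0.024,"y": 0.005,"z": 0,"yaw": -0.06,"fingers": 1},{"x": -0.048,"y": 0.01,"z": 0,"yaw": -0.12,"fingers": 1},{"x": -0.072,"y": 0.015,"z": 0,"yaw": -0.18,"fingers": 1},{"x": -0.09,"y": 0.02,"z": 0,"yaw": -0.234,"fingers": 1},{"x": -0.0965,"y": 0.0205,"z": 0,"yaw": -0.234,"fingers": 1}]'

```text
time: 4.2
eef_pos: [0.6006, 0.0268, 0.0603]
tcp_rot: [0.018, 1.0, -0.0, 0.001]
contact_force: [-0.2, 0.0, -4.1]
opening: 0.279
finger_force: 32.7
```

Emit:
move_arm --plan '[{"x": 0,"y": 0,"z": 0,"yaw": 0,"fingers": 1},{"x": 0,"y": 0,"z": 0.009,"yaw": 0,"fingers": 1},{"x": 0,"y": 0,"z": 0.017,"yaw": 0,"fingers": 1},{"x": -0.003,"y": 0,"z": 0.017,"yaw": 0,"fingers": 1},{"x": -0.003,"y": 0,"z": 0.017,"yaw": 0,"fingers": 1}]'

```text
time: 4.7
eef_pos: [0.6012, 0.0271, 0.0431]
tcp_rot: [0.018, 1.0, 0.0, -0.001]
contact_force: [-2.3, -0.0, 0.2]
opening: 0.276
finger_force: 33.0
```

Emit:
move_arm --plan '[{"x": 0,"y": 0,"z": 0,"yaw": 0,"fingers": 0.4},{"x": 0,"y": 0,"z": 0,"yaw": 0,"fingers": 0.4},{"x": 0,"y": 0,"z": -0.03,"yaw": 0,"fingers": 0.4},{"x": 0,"y": 0,"z": -0.07,"yaw": 0,"fingers": 0.4},{"x": 0,"y": 0,"z": -0.08,"yaw": 0,"fingers": 0.4}]'

```text
time: 5.2
eef_pos: [0.6054, 0.0267, 0.1287]
tcp_rot: [0.018, 1.0, -0.0, 0.005]
contact_force: [0.6, 0.0, 0.9]
opening: 0.601
finger_force: 0.0
```

```bash
python3 - <<'E'
from h import *
chain([(.5188,.108,.122,111),(.5188,.108,.042,111),(.5188,.108,.06,111),(.601,.1112,.06,87.9)])
E
```

```text
5.2 [0.6054 0.0267 0.1287]
[ 0.0895  0.0782  0.0058 -0.4023]
[ 0.0007  0.0004  0.08   -0.    ]
[-0.0002 -0.0001 -0.018  -0.    ]
[-0.0779 -0.0265  0.0008  0.4032]
```

Emit:
move_arm --plan '[{"x": 0.025,"y": 0.022,"z": 0,"yaw": -0.12,"fingers": 0.4},{"x": 0.05,"y": 0.044,"z": 0,"yaw": -0.24,"fingers": 0.4},{"x": 0.075,"y": 0.068,"z": 0,"yaw": -0.36,"fingers": 0.4},{"x": 0.0855,"y": 0.078,"z": 0,"yaw": -0.402,"fingers": 0.4},{"x": 0.0855,"y": 0.078,"z": 0,"yaw": -0.402,"fingers": 0.4}]'

```text
time: 5.7
eef_pos: [0.5183, 0.1091, 0.123]
tcp_rot: [-0.183, 0.983, -0.0, -0.0]
contact_force: [-0.3, -1.2, 0.3]
opening: 0.598
finger_force: 0.0
```

Emit:
move_arm --plan '[{"x": 0,"y": 0,"z": 0,"yaw": 0,"fingers": 0.4},{"x": 0,"y": 0,"z": 0,"yaw": 0,"fingers": 0.4}]'

```text
time: 5.9
eef_pos: [0.5207, 0.1072, 0.1236]
tcp_rot: [-0.181, 0.983, -0.0, 0.001]
contact_force: [0.7, -0.1, 0.1]
opening: 0.599
finger_force: 0.0
```

```bash
python3 - <<'E'
from h import *
chain([(.5188,.108,.042,111),(.5188,.108,.06,111),(.601,.1112,.06,87.9)])
E
```

```text
5.9 [0.5207 0.1072 0.1236]
[ 0.0016  0.0015  0.0816 -0.0022]
[-0.    -0.    -0.018  0.   ]
[-7.790e-02 -2.650e-02  1.000e-04  4.032e-01]
```

Emit:
move_arm --plan '[{"x": 0,"y": 0,"z": 0.03,"yaw": 0,"fingers": 0.4},{"x": 0.001,"y": 0,"z": 0.06,"yaw": 0,"fingers": 0.4},{"x": 0.001,"y": 0,"z": 0.08,"yaw": 0,"fingers": 0.4},{"x": 0.001,"y": 0,"z": 0.081,"yaw": 0,"fingers": 0.4}]'

```text
time: 6.3
eef_pos: [0.5168, 0.1067, 0.0391]
tcp_rot: [-0.181, 0.983, 0.0, -0.003]
contact_force: [-0.5, -0.6, -1.3]
opening: 0.598
finger_force: 0.0
```

Emit:
move_arm --plan '[{"x": 0,"y": 0,"z": 0,"yaw": 0,"fingers": 1},{"x": 0,"y": 0,"z": 0,"yaw": 0,"fingers": 1},{"x": 0,"y": 0,"z": 0,"yaw": 0,"fingers": 1},{"x": 0,"y": 0,"z": -0.009,"yaw": 0,"fingers": 1},{"x": 0,"y": 0,"z": -0.018,"yaw": 0,"fingers": 1}]'

```text
time: 6.8
eef_pos: [0.518, 0.1077, 0.0608]
tcp_rot: [-0.182, 0.983, 0.0, -0.0]
contact_force: [0.2, -0.5, -2.7]
opening: 0.279
finger_force: 33.7
```

Emit:
move_arm --plan '[{"x": -0.02,"y": -0.007,"z": 0,"yaw": 0.1,"fingers": 1},{"x": -0.04,"y": -0.014,"z": 0,"yaw": 0.2,"fingers": 1},{"x": -0.06,"y": -0.021,"z": 0,"yaw": 0.3,"fingers": 1},{"x": -0.077,"y": -0.0265,"z": 0,"yaw": 0.403,"fingers": 1},{"x": -0.077,"y": -0.0265,"z": 0,"yaw": 0.403,"fingers": 1}]'

```text
time: 7.3
eef_pos: [0.6017, 0.1104, 0.0614]
tcp_rot: [0.019, 1.0, -0.0, 0.001]
contact_force: [0.6, 0.7, -3.0]
opening: 0.278
finger_force: 31.0
```

Emit:
move_arm --plan '[{"x": 0,"y": 0,"z": 0,"yaw": 0,"fingers": 1},{"x": 0,"y": 0,"z": 0.009,"yaw": 0,"fingers": 1},{"x": 0,"y": 0,"z": 0.017,"yaw": 0,"fingers": 1},{"x": -0.003,"y": 0,"z": 0.017,"yaw": 0,"fingers": 1},{"x": -0.003,"y": 0,"z": 0.017,"yaw": 0,"fingers": 1}]'

```text
time: 7.8
eef_pos: [0.6024, 0.1105, 0.0434]
tcp_rot: [0.018, 1.0, 0.0, -0.0]
contact_force: [-2.3, 1.6, 1.2]
opening: 0.281
finger_force: 31.6
```

Emit:
move_arm --plan '[{"x": 0,"y": 0,"z": 0,"yaw": 0,"fingers": 0.4},{"x": 0,"y": 0,"z": 0,"yaw": 0,"fingers": 0.4},{"x": 0,"y": 0,"z": -0.03,"yaw": 0,"fingers": 0.4},{"x": 0,"y": 0,"z": -0.07,"yaw": 0,"fingers": 0.4},{"x": 0,"y": 0,"z": -0.08,"yaw": 0,"fingers": 0.4}]'

```text
time: 8.3
eef_pos: [0.6062, 0.1104, 0.1287]
tcp_rot: [0.018, 1.0, 0.0, 0.005]
contact_force: [-0.1, -0.9, 1.2]
opening: 0.598
finger_force: 0.0
```

Emit:
move_arm --plan '[{"x": 0,"y": 0,"z": 0,"yaw": 0,"fingers": 0.4},{"x": 0,"y": 0,"z": 0,"yaw": 0,"fingers": 0.4}]'

```text
time: 8.5
eef_pos: [0.6023, 0.1103, 0.1223]
tcp_rot: [0.018, 1.0, -0.0, -0.001]
contact_force: [-0.3, 0.4, 0.0]
opening: 0.6
finger_force: 0.0
```

```bash
python3 - <<'E'
from h import *
chain([(.5251,.1919,.122,110),(.5251,.1919,.042,110),(.5251,.1919,.06,110),(.604,.195,.06,87.9)])
E
```

```text
8.5 [0.6023 0.1103 0.1223]
[ 0.0801  0.0787  0.0004 -0.3859]
[-0.0001 -0.      0.08    0.    ]
[ 0.     0.    -0.018  0.   ]
[-7.520e-02 -2.410e-02 -1.000e-04  3.857e-01]
```

Emit:
move_arm --plan '[{"x": 0.025,"y": 0.024,"z": 0,"yaw": -0.12,"fingers": 0.4},{"x": 0.05,"y": 0.048,"z": 0,"yaw": -0.24,"fingers": 0.4},{"x": 0.072,"y": 0.07,"z": 0,"yaw": -0.36,"fingers": 0.4},{"x": 0.08,"y": 0.0785,"z": 0,"yaw": -0.386,"fingers": 0.4},{"x": 0.08,"y": 0.0785,"z": 0,"yaw": -0.386,"fingers": 0.4}]'

```text
time: 9.0
eef_pos: [0.5239, 0.1925, 0.1214]
tcp_rot: [-0.174, 0.985, -0.0, -0.002]
contact_force: [0.4, -0.7, 0.3]
opening: 0.601
finger_force: 0.0
```

Emit:
move_arm --plan '[{"x": 0,"y": 0,"z": 0,"yaw": 0,"fingers": 0.4},{"x": 0,"y": 0,"z": 0.03,"yaw": 0,"fingers": 0.4},{"x": 0,"y": 0,"z": 0.055,"yaw": 0,"fingers": 0.4},{"x": 0,"y": 0,"z": 0.074,"yaw": 0,"fingers": 0.4},{"x": 0,"y": 0,"z": 0.08,"yaw": 0,"fingers": 0.4}]'

```text
time: 9.5
eef_pos: [0.525, 0.1903, 0.0406]
tcp_rot: [-0.172, 0.985, -0.0, -0.002]
contact_force: [-0.6, -0.3, -0.8]
opening: 0.599
finger_force: 0.0
```

Emit:
move_arm --plan '[{"x": 0,"y": 0,"z": 0,"yaw": 0,"fingers": 1},{"x": 0,"y": 0,"z": 0,"yaw": 0,"fingers": 1},{"x": 0,"y": 0,"z": 0,"yaw": 0,"fingers": 1},{"x": 0,"y": 0,"z": -0.009,"yaw": 0,"fingers": 1},{"x": 0,"y": 0,"z": -0.018,"yaw": 0,"fingers": 1}]'

```text
time: 10.0
eef_pos: [0.5253, 0.1917, 0.0618]
tcp_rot: [-0.174, 0.985, 0.0, -0.0]
contact_force: [0.5, -0.1, -3.1]
opening: 0.279
finger_force: 36.8
```

Emit:
move_arm --plan '[{"x": -0.02,"y": -0.006,"z": 0,"yaw": 0.1,"fingers": 1},{"x": -0.04,"y": -0.012,"z": 0,"yaw": 0.2,"fingers": 1},{"x": -0.06,"y": -0.018,"z": 0,"yaw": 0.3,"fingers": 1},{"x": -0.075,"y": -0.024,"z": 0,"yaw": 0.386,"fingers": 1},{"x": -0.075,"y": -0.024,"z": 0,"yaw": 0.386,"fingers": 1}]'

```text
time: 10.5
eef_pos: [0.606, 0.1948, 0.0624]
tcp_rot: [0.019, 1.0, 0.0, 0.001]
contact_force: [0.6, -1.0, -3.2]
opening: 0.274
finger_force: 35.0
```

Emit:
move_arm --plan '[{"x": 0,"y": 0,"z": 0,"yaw": 0,"fingers": 1},{"x": 0,"y": 0,"z": 0.009,"yaw": 0,"fingers": 1},{"x": 0,"y": 0,"z": 0.017,"yaw": 0,"fingers": 1},{"x": -0.003,"y": 0,"z": 0.017,"yaw": 0,"fingers": 1},{"x": -0.003,"y": 0,"z": 0.017,"yaw": 0,"fingers": 1}]'

```text
time: 11.0
eef_pos: [0.6072, 0.1949, 0.0441]
tcp_rot: [0.018, 1.0, 0.0, -0.0]
contact_force: [-0.3, 0.9, -1.1]
opening: 0.282
finger_force: 35.4
```

Emit:
move_arm --plan '[{"x": 0,"y": 0,"z": 0.001,"yaw": 0,"fingers": 0.4},{"x": 0,"y": 0,"z": 0.001,"yaw": 0,"fingers": 0.4},{"x": 0,"y": 0,"z": -0.03,"yaw": 0,"fingers": 0.4},{"x": 0,"y": 0,"z": -0.07,"yaw": 0,"fingers": 0.4},{"x": 0,"y": 0,"z": -0.08,"yaw": 0,"fingers": 0.4}]'

```text
time: 11.5
eef_pos: [0.6109, 0.1953, 0.1302]
tcp_rot: [0.018, 1.0, 0.001, 0.005]
contact_force: [0.8, 0.5, 1.2]
opening: 0.601
finger_force: 0.0
```

Emit:
move_arm --plan '[{"x": 0,"y": 0,"z": 0,"yaw": 0,"fingers": 0.4},{"x": 0,"y": 0,"z": 0,"yaw": 0,"fingers": 0.4}]'

```text
time: 11.7
eef_pos: [0.607, 0.1946, 0.1234]
tcp_rot: [0.018, 1.0, -0.0, -0.0]
contact_force: [-0.2, 0.5, 0.1]
opening: 0.602
finger_force: 0.0
```

```bash
python3 - <<'E'
from h import *
chain([(.5441,.2872,.122,99),(.5441,.2872,.042,99),(.5441,.2872,.06,99),(.607,.2787,.06,87.9)])
E
```

```text
11.7 [0.607  0.1946 0.1234]
[ 0.0662  0.0902  0.0015 -0.1939]
[-0.0001  0.      0.08   -0.    ]
[ 0.    -0.    -0.018 -0.   ]
[-6.080e-02 -1.820e-02 -1.000e-04  1.937e-01]
```

Emit:
move_arm --plan '[{"x": 0.022,"y": 0.03,"z": 0,"yaw": -0.1,"fingers": 0.4},{"x": 0.044,"y": 0.06,"z": 0,"yaw": -0.194,"fingers": 0.4},{"x": 0.06,"y": 0.083,"z": 0.001,"yaw": -0.194,"fingers": 0.4},{"x": 0.066,"y": 0.09,"z": 0.001,"yaw": -0.194,"fingers": 0.4},{"x": 0.066,"y": 0.09,"z": 0.001,"yaw": -0.194,"fingers": 0.4}]'

```text
time: 12.2
eef_pos: [0.5432, 0.2875, 0.1213]
tcp_rot: [-0.08, 0.997, -0.001, -0.002]
contact_force: [0.6, -0.5, 0.6]
opening: 0.6
finger_force: 0.0
```

Emit:
move_arm --plan '[{"x": 0,"y": 0,"z": 0,"yaw": 0,"fingers": 0.4},{"x": 0,"y": 0,"z": 0.03,"yaw": 0,"fingers": 0.4},{"x": 0,"y": 0,"z": 0.055,"yaw": 0,"fingers": 0.4},{"x": 0,"y": 0,"z": 0.074,"yaw": 0,"fingers": 0.4},{"x": 0,"y": 0,"z": 0.08,"yaw": 0,"fingers": 0.4}]'

```text
time: 12.7
eef_pos: [0.5439, 0.2851, 0.0404]
tcp_rot: [-0.078, 0.997, -0.001, -0.002]
contact_force: [-0.1, -0.0, -0.6]
opening: 0.598
finger_force: 0.0
```

Emit:
move_arm --plan '[{"x": 0,"y": 0,"z": 0,"yaw": 0,"fingers": 1},{"x": 0,"y": 0,"z": 0,"yaw": 0,"fingers": 1},{"x": 0,"y": 0,"z": 0,"yaw": 0,"fingers": 1},{"x": 0,"y": 0,"z": -0.009,"yaw": 0,"fingers": 1},{"x": 0,"y": 0,"z": -0.018,"yaw": 0,"fingers": 1}]'

```text
time: 13.2
eef_pos: [0.5446, 0.2871, 0.0619]
tcp_rot: [-0.079, 0.997, -0.0, -0.0]
contact_force: [-0.4, 0.9, -2.1]
opening: 0.273
finger_force: 36.8
```

Emit:
move_arm --plan '[{"x": -0.02,"y": -0.006,"z": 0,"yaw": 0.06,"fingers": 1},{"x": -0.04,"y": -0.012,"z": 0,"yaw": 0.12,"fingers": 1},{"x": -0.055,"y": -0.016,"z": 0,"yaw": 0.18,"fingers": 1},{"x": -0.06,"y": -0.018,"z": 0,"yaw": 0.194,"fingers": 1},{"x": -0.06,"y": -0.018,"z": 0,"yaw": 0.194,"fingers": 1}]'

```text
time: 13.7
eef_pos: [0.6076, 0.2786, 0.0621]
tcp_rot: [0.018, 1.0, 0.0, 0.0]
contact_force: [0.4, -0.1, -3.3]
opening: 0.274
finger_force: 33.8
```

Emit:
move_arm --plan '[{"x": 0,"y": 0,"z": 0,"yaw": 0,"fingers": 1},{"x": 0,"y": 0,"z": 0.009,"yaw": 0,"fingers": 1},{"x": 0,"y": 0,"z": 0.018,"yaw": 0,"fingers": 1},{"x": -0.003,"y": 0,"z": 0.018,"yaw": 0,"fingers": 1},{"x": -0.003,"y": 0,"z": 0.018,"yaw": 0,"fingers": 1}]'

```text
time: 14.2
eef_pos: [0.6094, 0.2791, 0.0437]
tcp_rot: [0.018, 1.0, 0.0, -0.001]
contact_force: [-3.0, 1.1, 3.4]
opening: 0.278
finger_force: 34.1
```

Emit:
move_arm --plan '[{"x": 0,"y": 0,"z": 0.001,"yaw": 0,"fingers": 0.4},{"x": 0,"y": 0,"z": 0.001,"yaw": 0,"fingers": 0.4},{"x": 0,"y": 0,"z": -0.03,"yaw": 0,"fingers": 0.4},{"x": 0,"y": 0,"z": -0.07,"yaw": 0,"fingers": 0.4},{"x": 0,"y": 0,"z": -0.11,"yaw": 0,"fingers": 0.4}]'

```text
time: 14.7
eef_pos: [0.6095, 0.2783, 0.1534]
tcp_rot: [0.018, 1.0, -0.0, -0.001]
contact_force: [0.1, 0.5, -0.4]
opening: 0.602
finger_force: 0.0
```

Emit:
move_arm --plan '[{"x": -0.01,"y": -0.03,"z": -0.02,"yaw": 0,"fingers": 0.4},{"x": -0.02,"y": -0.06,"z": -0.04,"yaw": 0,"fingers": 0.4},{"x": -0.03,"y": -0.09,"z": -0.06,"yaw": 0,"fingers": 0.4},{"x": -0.045,"y": -0.128,"z": -0.08,"yaw": 0,"fingers": 0.4},{"x": -0.045,"y": -0.128,"z": -0.096,"yaw": 0,"fingers": 0.4}]'

```text
time: 15.2
eef_pos: [0.652, 0.1446, 0.2506]
tcp_rot: [0.021, 1.0, -0.001, 0.001]
contact_force: [0.5, -0.1, 0.1]
opening: 0.607
finger_force: 0.0
```

Emit:
move_arm --plan '[{"x": 0,"y": 0,"z": 0,"yaw": 0,"fingers": 0.4},{"x": 0,"y": 0,"z": 0,"yaw": 0,"fingers": 0.4},{"x": 0,"y": 0,"z": 0,"yaw": 0,"fingers": 0.4}]'

```text
time: 15.5
eef_pos: [0.6491, 0.1501, 0.2474]
tcp_rot: [0.018, 1.0, -0.0, -0.001]
contact_force: [0.5, -0.3, -0.1]
opening: 0.604
finger_force: 0.0
```

```bash
python3 - <<'E'
from h import *
print(ctrl.get_state()["eef_pos"]); im=snap("wrist","w3")
cv2.imwrite("pics/w3c.png",cv2.resize(im[0:210,140:516,::-1],None,fx=2.12,fy=2.12,interpolation=cv2.INTER_CUBIC))
im=snap("scene","s3"); cv2.imwrite("pics/s3c.png",cv2.resize(im[180:360,100:400,::-1],None,fx=2.6,fy=2.6,interpolation=cv2.INTER_CUBIC))
E
```

```text
[0.64914566 0.15014416 0.24743348]
```

View pics/w3c.png

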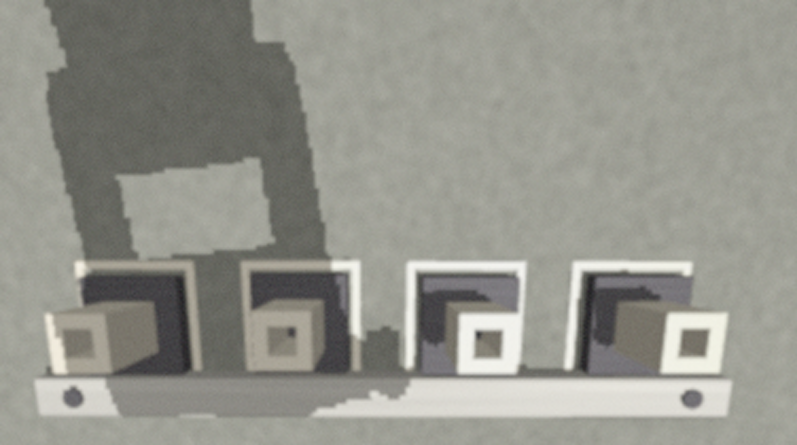

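All four tubes are square in their outlines against the rail, with mouths at crop (80,343), (283,341), (488,344) and (694,342). Next I'll look at the files from above the holder.

```bash
python3 - <<'E'
from h import *
c=load("w3"); P=lambda u,v,z:ray(c,(140+(u+.5)/2.12-.5,(v+.5)/2.12-.5),z)
for k in [(80,343),(283,341),(488,344),(694,342)]: print(P(*k,.085).round(4))
chain([(.544,-.33,.30,96.5)])
E
```

```text
[0.599  0.0283 0.085 ]
[0.6011 0.1115 0.085 ]
[0.6053 0.1954 0.085 ]
[0.6075 0.2797 0.085 ]
15.6 [0.6492 0.1501 0.2475]
[ 0.0884 -0.4835 -0.0521 -0.1487]
```

Emit:
move_arm --plan '[{"x": 0.008,"y": -0.044,"z": -0.01,"yaw": 0,"fingers": 0.6},{"x": 0.016,"y": -0.088,"z": -0.02,"yaw": 0,"fingers": 0.6},{"x": 0.024,"y": -0.132,"z": -0.03,"yaw": 0,"fingers": 0.6},{"x": 0.032,"y": -0.176,"z": -0.04,"yaw": 0,"fingers": 0.6},{"x": 0.04,"y": -0.22,"z": -0.052,"yaw": 0,"fingers": 0.6}]'

```text
time: 16.1
eef_pos: [0.6011, -0.07, 0.3004]
tcp_rot: [0.018, 1.0, 0.0, -0.001]
contact_force: [0.3, -0.4, -0.7]
opening: 0.395
finger_force: 0.0
```

Emit:
move_arm --plan '[{"x": 0.008,"y": -0.044,"z": 0,"yaw": -0.03,"fingers": 0.6},{"x": 0.016,"y": -0.088,"z": 0,"yaw": -0.06,"fingers": 0.6},{"x": 0.024,"y": -0.132,"z": 0,"yaw": -0.09,"fingers": 0.6},{"x": 0.032,"y": -0.176,"z": 0,"yaw": -0.12,"fingers": 0.6},{"x": 0.04,"y": -0.22,"z": 0,"yaw": -0.149,"fingers": 0.6}]'

```text
time: 16.6
eef_pos: [0.5535, -0.2885, 0.3004]
tcp_rot: [-0.057, 0.998, 0.0, -0.0]
contact_force: [0.3, 0.4, -0.2]
opening: 0.4
finger_force: 0.0
```

Emit:
move_arm --plan '[{"x": 0.01,"y": -0.042,"z": 0,"yaw": 0,"fingers": 0.6},{"x": 0.01,"y": -0.042,"z": 0,"yaw": 0,"fingers": 0.6},{"x": 0.01,"y": -0.042,"z": 0,"yaw": 0,"fingers": 0.6},{"x": 0.01,"y": -0.042,"z": 0,"yaw": 0,"fingers": 0.6}]'

```text
time: 17.0
eef_pos: [0.5491, -0.3292, 0.3007]
tcp_rot: [-0.057, 0.998, 0.001, -0.0]
contact_force: [1.0, 0.4, 0.5]
opening: 0.399
finger_force: 0.0
```

```bash
python3 - <<'E'
from h import *
s=ctrl.get_state(); print(s["eef_pos"],s["tcp_rot"]); snap("wrist","w4")
E
```

```text
[ 0.54910446 -0.32922837  0.30068365] [-5.67028316e-02  9.98390884e-01  5.75710890e-04 -3.15799061e-04]
```

View pics/w4.png

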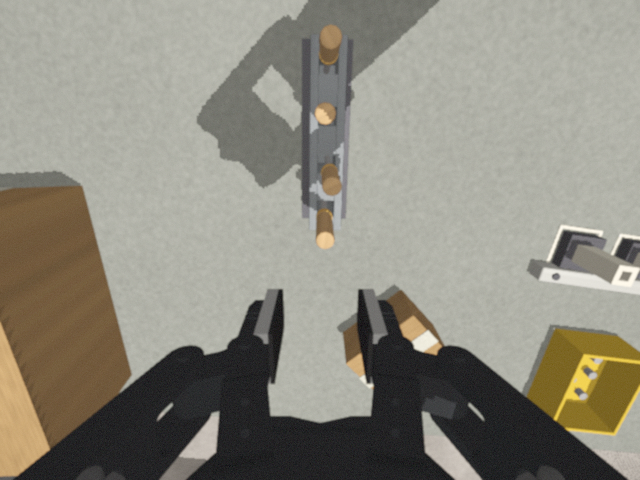

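```bash
python3 - <<'E'
from h import *
im=cv2.imread("pics/w4.png"); a=cv2.resize(im[15:135,285:375],None,fx=4.4,fy=4.4,interpolation=cv2.INTER_CUBIC);b=cv2.resize(im[145:265,285:375],None,fx=4.4,fy=4.4,interpolation=cv2.INTER_CUBIC)
cv2.imwrite("pics/w4c.png",np.hstack([a,b]))
E
```

```text
(no output)
```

View pics/w4c.png

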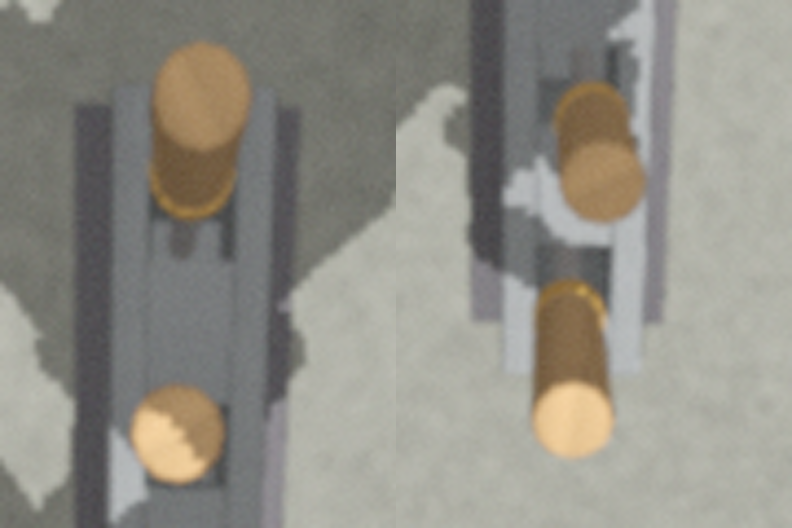

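The crop shows handle tops at (202,97), (178,433), (601,180) and (573,420), and lower handle ends near (192,177), hidden, (591,118) and (570,315).

```bash
python3 - <<'E'
from h import *
c=load("w4"); px=lambda x,y,o:(285+(x+.5)/4.4-.5,o+(y+.5)/4.4-.5)
for o,t,b in [(15,(202,97),(192,177)),(15,(178,433),None),(145,(205,180),(195,118)),(145,(177,420),(174,315))]:
    T=ray(c,px(*t,o),.189); print("top",T.round(4),end=" ")
    if b: B=ray(c,px(*b,o),.12); print("bot",B.round(4),"lean",((T-B)/.069)[:2].round(3),"tip",(B-(T-B)/.069*.115).round(4))
    else: print()
ct=cam("top"); B=lambda u,v:(455+(u+.5)/6.5-.5,228+(v+.5)/6.5-.5)
for t in [(250,93),(255,204),(288,336),(294,461)]: print(ray(ct,B(*t),.189).round(4))
E
```

```text
top [ 0.4174 -0.337   0.189 ] bot [ 0.4178 -0.3368  0.12  ] lean [-0.006 -0.003] tip [ 0.4186 -0.3364  0.005 ]
top [ 0.4643 -0.335   0.189 ] 
top [ 0.5141 -0.3245  0.189 ] bot [ 0.5143 -0.3244  0.12  ] lean [-0.003 -0.002] tip [ 0.5147 -0.3242  0.005 ]
top [ 0.5573 -0.3241  0.189 ] bot [ 0.5577 -0.3238  0.12  ] lean [-0.006 -0.006] tip [ 0.5584 -0.3231  0.005 ]
[ 0.5559 -0.3235  0.189 ]
[ 0.5135 -0.3242  0.189 ]
[ 0.4635 -0.3354  0.189 ]
[ 0.4164 -0.3363  0.189 ]
```

```bash
python3 - <<'E'
from h import *
chain([(.5575,-.324,.24,96.5),(.5575,-.324,.136,96.5),(.5575,-.324,.26,96.5),(.6075,.2797,.26,96.5)])
E
```

```text
17.05 [ 0.5492 -0.329   0.3009]
[-0.0088  0.004   0.0609  0.0006]
[-0.00e+00 -1.00e-04  1.04e-01  0.00e+00]
[ 0.00e+00  1.00e-04 -1.24e-01  0.00e+00]
[-1.180e-01  5.942e-01  4.000e-04  0.000e+00]
```

Emit:
move_arm --plan '[{"x": -0.009,"y": 0.004,"z": 0.03,"yaw": 0,"fingers": 0.6},{"x": -0.009,"y": 0.004,"z": 0.061,"yaw": 0,"fingers": 0.6},{"x": -0.009,"y": 0.004,"z": 0.061,"yaw": 0,"fingers": 0.6},{"x": -0.009,"y": 0.004,"z": 0.09,"yaw": 0,"fingers": 0.6},{"x": -0.009,"y": 0.004,"z": 0.12,"yaw": 0,"fingers": 0.6}]' --force 40

```text
time: 17.55
eef_pos: [0.5591, -0.3255, 0.1841]
tcp_rot: [-0.057, 0.998, -0.002, 0.002]
contact_force: [0.4, -0.3, 0.0]
opening: 0.402
finger_force: 0.0
```

Emit:
move_arm --plan '[{"x": 0,"y": 0,"z": 0.03,"yaw": 0,"fingers": 0.6},{"x": 0,"y": 0,"z": 0.045,"yaw": 0,"fingers": 0.6},{"x": 0,"y": 0,"z": 0.045,"yaw": 0,"fingers": 0.6},{"x": 0,"y": 0,"z": 0.045,"yaw": 0,"fingers": 1},{"x": 0,"y": 0,"z": 0.045,"yaw": 0,"fingers": 1}]'

```text
time: 18.05
eef_pos: [0.5586, -0.3264, 0.1391]
tcp_rot: [-0.056, 0.998, -0.001, 0.002]
contact_force: [-0.2, -0.2, -0.4]
opening: 0.166
finger_force: 38.9
```

Emit:
move_arm --plan '[{"x": 0,"y": 0,"z": 0,"yaw": 0,"fingers": 1},{"x": 0,"y": 0,"z": 0,"yaw": 0,"fingers": 1},{"x": 0,"y": 0,"z": 0,"yaw": 0,"fingers": 1}]'

```text
time: 18.35
eef_pos: [0.5583, -0.3264, 0.1384]
tcp_rot: [-0.056, 0.998, -0.001, 0.001]
contact_force: [0.2, 0.4, 4.3]
opening: 0.159
finger_force: 39.2
```

Emit:
move_arm --plan '[{"x": 0,"y": 0,"z": -0.02,"yaw": 0,"fingers": 1},{"x": 0,"y": 0,"z": -0.05,"yaw": 0,"fingers": 1},{"x": 0,"y": 0,"z": -0.09,"yaw": 0,"fingers": 1},{"x": 0,"y": 0,"z": -0.124,"yaw": 0,"fingers": 1},{"x": 0,"y": 0,"z": -0.124,"yaw": 0,"fingers": 1}]'

```text
time: 18.85
eef_pos: [0.5594, -0.3272, 0.2675]
tcp_rot: [-0.056, 0.998, -0.004, 0.004]
contact_force: [1.0, 0.2, 0.3]
opening: 0.167
finger_force: 39.0
```

Emit:
move_arm --plan '[{"x": 0,"y": 0,"z": 0,"yaw": 0,"fingers": 1},{"x": 0,"y": 0,"z": 0,"yaw": 0,"fingers": 1}]'

```text
time: 19.05
eef_pos: [0.5564, -0.3249, 0.258]
tcp_rot: [-0.056, 0.998, 0.001, -0.001]
contact_force: [-0.3, 0.4, -0.8]
opening: 0.165
finger_force: 39.0
```

```bash
python3 - <<'E'
from h import *
s=ctrl.get_state(); print(s["eef_pos"],s["tcp_rot"]); im=snap("wrist","w5")
t=ctrl.camera_model("wrist"); c=(t["intrinsics"],t["tool_from_camera"]); print([proj(c,(0,0,z)).round(1) for z in (0,.05,.1,.131)])
cv2.imwrite("pics/w5c.png",cv2.resize(im[150:400,240:400,::-1],None,fx=2.4,fy=2.4,interpolation=cv2.INTER_CUBIC))
E
```

```text
[ 0.55643057 -0.32491696  0.2579719 ] [-0.05604243  0.99842649  0.001296   -0.00145232]
[array([319.6, 304.2]), array([319.7, 261.4]), array([319.7, 234.3]), array([319.7, 222.1])]
```

View pics/w5c.png

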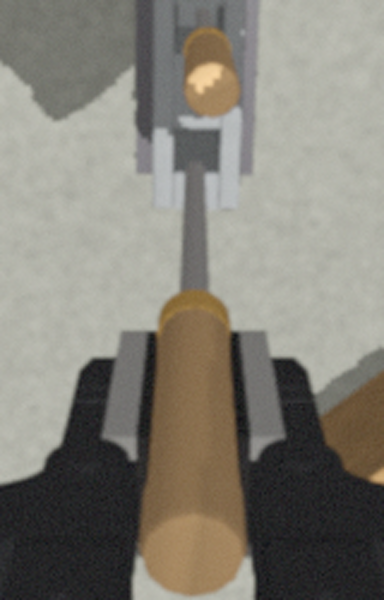

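The file is held nearly straight, with its tip at crop (194,163), about 1 mm off the tool axis. I'll carry it to the farthest tube.

Emit:
move_arm --plan '[{"x": -0.008,"y": 0.04,"z": 0,"yaw": 0,"fingers": 1},{"x": -0.016,"y": 0.08,"z": 0,"yaw": 0,"fingers": 1},{"x": -0.024,"y": 0.12,"z": 0,"yaw": 0,"fingers": 1},{"x": -0.032,"y": 0.16,"z": 0,"yaw": 0,"fingers": 1},{"x": -0.04,"y": 0.2,"z": 0,"yaw": 0,"fingers": 1}]'

```text
time: 19.6
eef_pos: [0.5737, -0.1205, 0.2581]
tcp_rot: [-0.056, 0.998, 0.001, -0.002]
contact_force: [0.8, -0.7, -0.1]
opening: 0.165
finger_force: 39.1
```

Emit:
move_arm --plan '[{"x": -0.008,"y": 0.04,"z": 0,"yaw": 0,"fingers": 1},{"x": -0.016,"y": 0.08,"z": 0,"yaw": 0,"fingers": 1},{"x": -0.024,"y": 0.12,"z": 0,"yaw": 0,"fingers": 1},{"x": -0.032,"y": 0.16,"z": 0,"yaw": 0,"fingers": 1},{"x": -0.04,"y": 0.2,"z": 0,"yaw": 0,"fingers": 1}]'

```text
time: 20.1
eef_pos: [0.591, 0.0826, 0.2581]
tcp_rot: [-0.056, 0.998, 0.0, -0.002]
contact_force: [0.2, 0.2, -0.6]
opening: 0.16
finger_force: 39.1
```

Emit:
move_arm --plan '[{"x": -0.008,"y": 0.045,"z": 0,"yaw": 0,"fingers": 1},{"x": -0.016,"y": 0.09,"z": 0,"yaw": 0,"fingers": 1},{"x": -0.024,"y": 0.135,"z": 0,"yaw": 0,"fingers": 1},{"x": -0.032,"y": 0.175,"z": 0,"yaw": 0,"fingers": 1},{"x": -0.039,"y": 0.194,"z": 0,"yaw": 0,"fingers": 1}]'

```text
time: 20.6
eef_pos: [0.6075, 0.2813, 0.2577]
tcp_rot: [-0.058, 0.998, 0.0, -0.002]
contact_force: [0.3, 0.4, -0.5]
opening: 0.166
finger_force: 39.1
```

Emit:
move_arm --plan '[{"x": 0,"y": 0,"z": 0.01,"yaw": 0,"fingers": 1},{"x": 0,"y": 0,"z": 0.02,"yaw": 0,"fingers": 1},{"x": 0,"y": 0,"z": 0.025,"yaw": 0,"fingers": 1},{"x": 0,"y": 0,"z": 0.025,"yaw": 0,"fingers": 1},{"x": 0,"y": 0,"z": 0.025,"yaw": 0,"fingers": 1}]'

```text
time: 21.1
eef_pos: [0.6091, 0.2769, 0.235]
tcp_rot: [-0.055, 0.998, -0.0, -0.0]
contact_force: [-0.1, -0.4, -0.8]
opening: 0.163
finger_force: 39.1
```

```bash
python3 - <<'E'
from h import *
s=ctrl.get_state(); print(s["eef_pos"],s["tcp_rot"]); im=snap("wrist","w6")
m=ctrl.camera_model("wrist"); k=load("w6"); print("bore", [proj(k,(*p,.085)).round(1) for p in ((.608,.2797),)])
cv2.imwrite("pics/w6c.png",cv2.resize(im[180:280,260:380,::-1],None,fx=6,fy=6,interpolation=cv2.INTER_CUBIC))
E
```

```text
[0.60910407 0.27685592 0.23502497] [-5.52821687e-02  9.98470715e-01 -1.12877307e-04 -3.17544827e-04]
bore [array([323.1, 215. ])]
```

View pics/w6c.png

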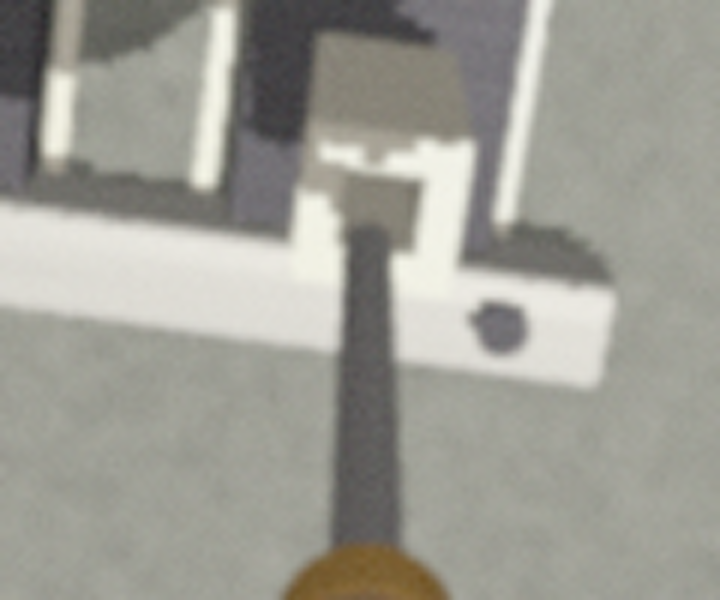

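The crop shows the tip at (367,228) just short of the bore centre at (382,212). It needs +2 mm along tool y and nothing along x.

Emit:
move_arm --plan '[{"x": 0,"y": 0.002,"z": 0.005,"yaw": 0,"fingers": 1},{"x": 0,"y": 0.002,"z": 0.012,"yaw": 0,"fingers": 1},{"x": 0,"y": 0.002,"z": 0.018,"yaw": 0,"fingers": 1},{"x": 0,"y": 0.002,"z": 0.026,"yaw": 0,"fingers": 1},{"x": 0,"y": 0.002,"z": 0.032,"yaw": 0,"fingers": 1}]'

```text
time: 21.65
eef_pos: [0.6084, 0.28, 0.202]
tcp_rot: [-0.056, 0.998, -0.0, -0.001]
contact_force: [0.1, 0.4, -0.3]
opening: 0.163
finger_force: 39.1
```

Emit:
move_arm --plan '[{"x": 0,"y": 0,"z": 0.012,"yaw": 0,"fingers": 1},{"x": 0,"y": 0,"z": 0.024,"yaw": 0,"fingers": 1},{"x": 0,"y": 0,"z": 0.036,"yaw": 0,"fingers": 1},{"x": 0,"y": 0,"z": 0.045,"yaw": 0,"fingers": 1},{"x": 0,"y": 0,"z": 0.048,"yaw": 0,"fingers": 1}]'

```text
time: 22.15
eef_pos: [0.6079, 0.2797, 0.1531]
tcp_rot: [-0.056, 0.998, -0.0, -0.002]
contact_force: [-0.4, -0.2, -1.1]
opening: 0.166
finger_force: 39.1
```

Emit:
move_arm --plan '[{"x": 0,"y": 0,"z": 0,"yaw": 0,"fingers": 1},{"x": 0,"y": 0,"z": 0,"yaw": 0,"fingers": 0.6},{"x": 0,"y": 0,"z": 0,"yaw": 0,"fingers": 0.6},{"x": 0,"y": 0,"z": 0,"yaw": 0,"fingers": 0.6}]'

```text
time: 22.55
eef_pos: [0.6093, 0.2802, 0.1563]
tcp_rot: [-0.056, 0.998, 0.0, 0.001]
contact_force: [0.0, -0.7, -0.3]
opening: 0.399
finger_force: 0.0
```

Emit:
move_arm --plan '[{"x": 0,"y": 0,"z": -0.02,"yaw": 0,"fingers": 0.6},{"x": 0,"y": 0,"z": -0.05,"yaw": 0,"fingers": 0.6},{"x": 0,"y": 0,"z": -0.09,"yaw": 0,"fingers": 0.6},{"x": 0,"y": 0,"z": -0.13,"yaw": 0,"fingers": 0.6},{"x": 0,"y": 0,"z": -0.13,"yaw": 0,"fingers": 0.6}]'

```text
time: 23.05
eef_pos: [0.6119, 0.281, 0.295]
tcp_rot: [-0.056, 0.998, 0.002, 0.007]
contact_force: [0.3, -0.1, 0.9]
opening: 0.395
finger_force: 0.0
```

```bash
python3 - <<'E'
from h import *
chain([(.5140,-.326,.28,96.5),(.5140,-.326,.138,96.5),(.5140,-.326,.26,96.5),(.605+.001,.1954-.001,.26,96.5)])
im=snap("top","t7"); a=cv2.resize(im[225:315,455:515,::-1],None,fx=4,fy=4); b=cv2.resize(im[205:285,240:375,::-1],None,fx=4,fy=4)
cv2.imwrite("pics/t7c.png",b)
E
```

```text
23.05 [0.6119 0.281  0.295 ]
[ 0.1655 -0.5922  0.011  -0.0011]
[ 0.0021 -0.0004  0.142  -0.    ]
[-0.0018  0.0003 -0.122  -0.    ]
[-0.1503  0.5066  0.0036 -0.    ]
```

Emit:
move_arm --plan '[{"x": 0.012,"y": -0.044,"z": 0,"yaw": 0,"fingers": 0.6},{"x": 0.024,"y": -0.088,"z": 0,"yaw": 0,"fingers": 0.6},{"x": 0.036,"y": -0.132,"z": 0,"yaw": 0,"fingers": 0.6},{"x": 0.048,"y": -0.176,"z": 0,"yaw": 0,"fingers": 0.6},{"x": 0.06,"y": -0.22,"z": 0,"yaw": 0,"fingers": 0.6}]'

```text
time: 23.6
eef_pos: [0.5726, 0.0532, 0.2837]
tcp_rot: [-0.056, 0.998, 0.0, -0.001]
contact_force: [-0.4, 0.0, -0.3]
opening: 0.398
finger_force: 0.0
```

Emit:
move_arm --plan '[{"x": 0.012,"y": -0.044,"z": 0,"yaw": 0,"fingers": 0.6},{"x": 0.024,"y": -0.088,"z": 0,"yaw": 0,"fingers": 0.6},{"x": 0.036,"y": -0.132,"z": 0,"yaw": 0,"fingers": 0.6},{"x": 0.048,"y": -0.176,"z": 0,"yaw": 0,"fingers": 0.6},{"x": 0.06,"y": -0.22,"z": 0,"yaw": 0,"fingers": 0.6}]'

```text
time: 24.1
eef_pos: [0.5377, -0.1721, 0.2839]
tcp_rot: [-0.056, 0.998, 0.001, -0.001]
contact_force: [1.1, 0.4, 0.0]
opening: 0.399
finger_force: 0.0
```

Emit:
move_arm --plan '[{"x": 0.012,"y": -0.044,"z": 0,"yaw": 0,"fingers": 0.6},{"x": 0.024,"y": -0.088,"z": 0,"yaw": 0,"fingers": 0.6},{"x": 0.036,"y": -0.132,"z": 0,"yaw": 0,"fingers": 0.6},{"x": 0.0425,"y": -0.1515,"z": 0,"yaw": 0,"fingers": 0.6},{"x": 0.0425,"y": -0.1515,"z": 0,"yaw": 0,"fingers": 0.6}]'

```text
time: 24.6
eef_pos: [0.5121, -0.3284, 0.2833]
tcp_rot: [-0.054, 0.999, 0.001, -0.001]
contact_force: [-0.3, 0.4, -0.0]
opening: 0.403
finger_force: 0.0
```

Emit:
move_arm --plan '[{"x": 0,"y": 0,"z": 0,"yaw": 0,"fingers": 0.6},{"x": 0,"y": 0,"z": 0,"yaw": 0,"fingers": 0.6},{"x": 0,"y": 0,"z": 0,"yaw": 0,"fingers": 0.6}]'

```text
time: 24.9
eef_pos: [0.5139, -0.3246, 0.2851]
tcp_rot: [-0.057, 0.998, 0.0, -0.0]
contact_force: [-0.0, 0.2, 0.1]
opening: 0.4
finger_force: 0.0
```

```bash
python3 - <<'E'
from h import *
chain([(.5140,-.3255,.138,96.5),(.5140,-.3255,.26,96.5),(.606,.1945,.26,96.5)])
E
```

```text
24.9 [ 0.5139 -0.3246  0.2851]
[-0.     -0.001   0.1471  0.0005]
[ 0.00e+00  1.00e-04 -1.22e-01 -0.00e+00]
[-1.503e-01  5.062e-01  2.000e-04 -0.000e+00]
```

Descend, grip, lift, then check the tip with code.

Emit:
move_arm --plan '[{"x": 0,"y": -0.0005,"z": 0.04,"yaw": 0,"fingers": 0.6},{"x": 0,"y": -0.0005,"z": 0.08,"yaw": 0,"fingers": 0.6},{"x": 0,"y": -0.0005,"z": 0.115,"yaw": 0,"fingers": 0.6},{"x": 0,"y": -0.0005,"z": 0.14,"yaw": 0,"fingers": 0.6},{"x": 0,"y": -0.0005,"z": 0.147,"yaw": 0,"fingers": 0.6}]'

```text
time: 25.4
eef_pos: [0.5122, -0.3238, 0.1345]
tcp_rot: [-0.057, 0.998, 0.002, -0.002]
contact_force: [-0.7, 0.4, 0.4]
opening: 0.398
finger_force: 0.0
```

Emit:
move_arm --plan '[{"x": 0,"y": 0,"z": 0,"yaw": 0,"fingers": 0.6},{"x": 0,"y": 0,"z": 0,"yaw": 0,"fingers": 1},{"x": 0,"y": 0,"z": 0,"yaw": 0,"fingers": 1},{"x": 0,"y": 0,"z": 0,"yaw": 0,"fingers": 1},{"x": 0,"y": 0,"z": 0,"yaw": 0,"fingers": 1}]'

```text
time: 25.9
eef_pos: [0.5147, -0.3273, 0.1405]
tcp_rot: [-0.056, 0.998, -0.001, 0.001]
contact_force: [0.5, 0.3, 4.0]
opening: 0.165
finger_force: 39.2
```

Emit:
move_arm --plan '[{"x": 0,"y": 0,"z": -0.02,"yaw": 0,"fingers": 1},{"x": 0,"y": 0,"z": -0.05,"yaw": 0,"fingers": 1},{"x": 0,"y": 0,"z": -0.09,"yaw": 0,"fingers": 1},{"x": 0,"y": 0,"z": -0.122,"yaw": 0,"fingers": 1},{"x": 0,"y": 0,"z": -0.122,"yaw": 0,"fingers": 1}]'

```text
time: 26.4
eef_pos: [0.5157, -0.3284, 0.2674]
tcp_rot: [-0.056, 0.998, -0.004, 0.004]
contact_force: [1.0, 0.3, 0.1]
opening: 0.162
finger_force: 39.0
```

Emit:
move_arm --plan '[{"x": 0,"y": 0,"z": 0,"yaw": 0,"fingers": 1},{"x": 0,"y": 0,"z": 0,"yaw": 0,"fingers": 1}]'

```text
time: 26.6
eef_pos: [0.5128, -0.3258, 0.2582]
tcp_rot: [-0.056, 0.998, 0.001, -0.001]
contact_force: [-0.3, -0.3, 0.4]
opening: 0.16
finger_force: 39.0
```

```bash
python3 - <<'E'
from h import *
im=snap("wrist","w8"); i5=cv2.imread("pics/w5.png")[:,:,::-1]
# find the rod: dark neutral columns in rows above the handle, compare with w5
for n,a in (("w5",i5),("w8",im)):
    g=cv2.GaussianBlur(a,(3,3),0).astype(int)
    for r in (225,235,245,255): print(n,r,g[r,306:336:2].sum(1)//3)
    print(n,"col",g[205:235,320].sum(1)//3)
chain([(.606,.1945,.26,96.5)])
E
```

```text
w5 225 [183 186 185 177 184 161 110 107 109 127 178 187 179 177 185]
w5 235 [180 182 181 177 181 146 106 107 110 118 165 185 178 179 182]
w5 245 [176 178 177 173 168 127 103 108 109 112 149 175 175 176 180]
w5 255 [174 173 172 174 165 119 104 108 109 109 141 171 171 174 177]
w5 col [ 93  89  89  91  91  91  90  90  90  91  92  95 100 104 106 106 106 107
 107 107 107 106 106 106 106 106 107 106 106 106]
w8 225 [181 174 180 185 185 165 113 105 108 121 165 170 179 181 179]
w8 235 [180 179 182 182 182 153 105 106 107 116 158 174 181 181 175]
w8 245 [180 176 176 177 174 135 103 106 108 110 138 172 181 182 177]
w8 255 [182 148  93  90  92  95 102 107 108 106 116 170 182 184 172]
w8 col [ 90  91  91  91  91  92  92  91  91  91  91  92  97 102 104 105 106 106
 105 105 105 105 105 106 106 106 106 106 106 106]
26.65 [ 0.5127 -0.3257  0.2578]
[-0.1509  0.5066 -0.0011 -0.0014]
```

Emit:
move_arm --plan '[{"x": -0.012,"y": 0.04,"z": 0,"yaw": 0,"fingers": 1},{"x": -0.024,"y": 0.08,"z": 0,"yaw": 0,"fingers": 1},{"x": -0.036,"y": 0.12,"z": 0,"yaw": 0,"fingers": 1},{"x": -0.048,"y": 0.16,"z": 0,"yaw": 0,"fingers": 1},{"x": -0.06,"y": 0.2,"z": 0,"yaw": 0,"fingers": 1}]'

```text
time: 27.15
eef_pos: [0.5501, -0.1191, 0.2582]
tcp_rot: [-0.056, 0.998, 0.001, -0.002]
contact_force: [0.3, 0.4, -0.5]
opening: 0.165
finger_force: 39.1
```

Emit:
move_arm --plan '[{"x": -0.012,"y": 0.04,"z": 0,"yaw": 0,"fingers": 1},{"x": -0.024,"y": 0.08,"z": 0,"yaw": 0,"fingers": 1},{"x": -0.036,"y": 0.12,"z": 0,"yaw": 0,"fingers": 1},{"x": -0.048,"y": 0.16,"z": 0,"yaw": 0,"fingers": 1},{"x": -0.06,"y": 0.2,"z": 0,"yaw": 0,"fingers": 1}]'

```text
time: 27.65
eef_pos: [0.5873, 0.0862, 0.2581]
tcp_rot: [-0.056, 0.998, 0.0, -0.002]
contact_force: [0.9, -0.3, -0.8]
opening: 0.168
finger_force: 39.1
```

Emit:
move_arm --plan '[{"x": -0.012,"y": 0.04,"z": 0,"yaw": 0,"fingers": 1},{"x": -0.024,"y": 0.08,"z": 0.01,"yaw": 0,"fingers": 1},{"x": -0.03,"y": 0.1,"z": 0.018,"yaw": 0,"fingers": 1},{"x": -0.0305,"y": 0.1075,"z": 0.024,"yaw": 0,"fingers": 1},{"x": -0.0305,"y": 0.1075,"z": 0.024,"yaw": 0,"fingers": 1}]'

```text
time: 28.15
eef_pos: [0.6049, 0.1951, 0.2332]
tcp_rot: [-0.057, 0.998, -0.0, -0.003]
contact_force: [0.2, -1.0, -0.9]
opening: 0.159
finger_force: 39.1
```

Emit:
move_arm --plan '[{"x": 0,"y": 0,"z": 0,"yaw": 0,"fingers": 1},{"x": 0,"y": 0,"z": 0,"yaw": 0,"fingers": 1},{"x": 0,"y": 0,"z": 0,"yaw": 0,"fingers": 1}]'

```text
time: 28.45
eef_pos: [0.6068, 0.1935, 0.2371]
tcp_rot: [-0.055, 0.998, -0.0, 0.001]
contact_force: [-0.1, 0.5, -0.4]
opening: 0.166
finger_force: 39.1
```

```bash
python3 - <<'E'
from h import *
P=[]
for i in range(2):
    im=snap("wrist","w9"); P.append(ctrl.get_state()["eef_pos"])
print(np.round(P,4)); k=load("w9")
print("C",to((.6055,.1952,.234),np.radians(96.5)),[proj(k,(x,y,.085)).round(1) for x,y in ((.599,.0283),(.602,.1115),(.605,.1954))])
# bore: grey square inside the white mouth; print rows around the expected place
g=cv2.cvtColor(im,cv2.COLOR_RGB2GRAY); u,v=proj(k,(.605,.1954,.085)).astype(int)
print(u,v); print(g[v-12:v+14:2,u-18:u+19:2])
E
```

```text
[[0.6067 0.1937 0.237 ]
 [0.6067 0.1938 0.237 ]]
C [ 0.001   0.0015  0.003  -0.0025] [array([129.2, 185.8]), array([226.5, 199.7]), array([322. , 213.3])]
321 213
[[ 87  64  68 105 163 163 163 167 173 162 159 158 155 148 151 156 153 139
  125]
 [116  99 113 135 164 163 165 211 235 179 167 207 209 197 208 237 237 212
  124]
 [116 117 114 145 164 162 205 238 238 210 212 239 242 240 237 240 240 202
  116]
 [117 115 116 145 165 165 169 165 175 194 212 219 224 232 240 241 240 179
  113]
 [116 115 118 163 165 164 159 133 129 131 127 132 131 191 239 241 240 162
  115]
 [112 113 132 216 187 167 156 132 133 134 132 130 122 203 241 240 231 145
  118]
 [114 116 146 235 237 226 156 130 135 134 131 133 129 212 242 241 223 130
  120]
 [107 106 160 237 241 239 170 131 134 132 133 130 142 226 241 241 219 120
  118]
 [136 120 184 238 242 239 172 130 120 113 123 131 153 234 240 240 200 116
  118]
 [204 200 212 240 240 239 208 164  90  97  99 122 168 237 241 239 180 112
  119]
 [219 217 231 241 240 242 240 196  87  91  97 175 221 241 240 239 162 109
  107]
 [220 220 235 240 241 242 239 175  84  94  94 184 239 240 241 236 198 174
  170]
 [219 218 225 231 231 235 233 170  88  96  93 182 240 240 241 236 222 220
  222]]
```

Emit:
move_arm --plan '[{"x": 0.001,"y": 0.001,"z": 0.005,"yaw": 0,"fingers": 1},{"x": 0.001,"y": 0.001,"z": 0.012,"yaw": 0,"fingers": 1},{"x": 0.001,"y": 0.001,"z": 0.018,"yaw": 0,"fingers": 1},{"x": 0.001,"y": 0.001,"z": 0.026,"yaw": 0,"fingers": 1},{"x": 0.001,"y": 0.001,"z": 0.034,"yaw": 0,"fingers": 1}]'

```text
time: 29.05
eef_pos: [0.6044, 0.196, 0.2014]
tcp_rot: [-0.056, 0.998, 0.001, -0.001]
contact_force: [-2.3, 1.4, 1.2]
opening: 0.167
finger_force: 39.5
```

Emit:
move_arm --plan '[{"x": 0,"y": 0,"z": 0.012,"yaw": 0,"fingers": 1},{"x": 0,"y": 0,"z": 0.024,"yaw": 0,"fingers": 1},{"x": 0,"y": 0,"z": 0.036,"yaw": 0,"fingers": 1},{"x": 0,"y": 0,"z": 0.045,"yaw": 0,"fingers": 1},{"x": 0,"y": 0,"z": 0.048,"yaw": 0,"fingers": 1}]'

```text
time: 29.55
eef_pos: [0.6048, 0.1961, 0.1538]
tcp_rot: [-0.056, 0.998, 0.001, -0.001]
contact_force: [-4.0, 3.1, 9.7]
opening: 0.163
finger_force: 40.7
```

Emit:
move_arm --plan '[{"x": 0,"y": 0,"z": 0,"yaw": 0,"fingers": 0.6},{"x": 0,"y": 0,"z": 0,"yaw": 0,"fingers": 0.6},{"x": 0,"y": 0,"z": 0,"yaw": 0,"fingers": 0.6}]'

```text
time: 29.85
eef_pos: [0.6058, 0.1951, 0.1542]
tcp_rot: [-0.056, 0.998, -0.0, 0.001]
contact_force: [0.9, -0.2, 0.2]
opening: 0.397
finger_force: 0.0
```

Emit:
move_arm --plan '[{"x": 0,"y": 0,"z": -0.03,"yaw": 0,"fingers": 0.6},{"x": 0,"y": 0,"z": -0.07,"yaw": 0,"fingers": 0.6},{"x": 0,"y": 0,"z": -0.11,"yaw": 0,"fingers": 0.6},{"x": 0,"y": 0,"z": -0.13,"yaw": 0,"fingers": 0.6},{"x": 0,"y": 0,"z": -0.13,"yaw": 0,"fingers": 0.6}]'

```text
time: 30.35
eef_pos: [0.6075, 0.1956, 0.2896]
tcp_rot: [-0.056, 0.998, 0.0, 0.005]
contact_force: [0.2, 0.2, -0.1]
opening: 0.396
finger_force: 0.0
```

```bash
python3 - <<'E'
from h import *
chain([(.4642,-.336,.285,96.5)])
E
```

```text
30.35 [0.6075 0.1956 0.2896]
[ 0.2019 -0.5122  0.0027 -0.0014]
```

Emit:
move_arm --plan '[{"x": 0.016,"y": -0.041,"z": 0,"yaw": 0,"fingers": 0.6},{"x": 0.032,"y": -0.082,"z": 0,"yaw": 0,"fingers": 0.6},{"x": 0.048,"y": -0.123,"z": 0,"yaw": 0,"fingers": 0.6},{"x": 0.064,"y": -0.164,"z": 0,"yaw": 0,"fingers": 0.6},{"x": 0.08,"y": -0.205,"z": 0,"yaw": 0,"fingers": 0.6}]'

```text
time: 30.85
eef_pos: [0.5473, -0.0187, 0.2818]
tcp_rot: [-0.056, 0.998, 0.0, -0.001]
contact_force: [0.2, -0.8, -1.1]
opening: 0.404
finger_force: 0.0
```

Emit:
move_arm --plan '[{"x": 0.016,"y": -0.041,"z": 0,"yaw": 0,"fingers": 0.6},{"x": 0.032,"y": -0.082,"z": 0,"yaw": 0,"fingers": 0.6},{"x": 0.048,"y": -0.123,"z": 0,"yaw": 0,"fingers": 0.6},{"x": 0.064,"y": -0.164,"z": 0,"yaw": 0,"fingers": 0.6},{"x": 0.08,"y": -0.205,"z": 0,"yaw": 0,"fingers": 0.6}]'

```text
time: 31.35
eef_pos: [0.4907, -0.2312, 0.282]
tcp_rot: [-0.056, 0.998, 0.001, -0.001]
contact_force: [0.1, -0.4, 0.7]
opening: 0.397
finger_force: 0.0
```

Emit:
move_arm --plan '[{"x": 0.016,"y": -0.041,"z": 0,"yaw": 0,"fingers": 0.6},{"x": 0.032,"y": -0.082,"z": 0,"yaw": 0,"fingers": 0.6},{"x": 0.04,"y": -0.102,"z": 0,"yaw": 0,"fingers": 0.6},{"x": 0.04,"y": -0.102,"z": 0,"yaw": 0,"fingers": 0.6},{"x": 0.04,"y": -0.102,"z": 0,"yaw": 0,"fingers": 0.6}]'

```text
time: 31.85
eef_pos: [0.4632, -0.3353, 0.2822]
tcp_rot: [-0.055, 0.998, 0.001, -0.001]
contact_force: [0.5, -0.9, -0.6]
opening: 0.402
finger_force: 0.0
```

Emit:
move_arm --plan '[{"x": 0,"y": 0,"z": 0,"yaw": 0,"fingers": 0.6},{"x": 0,"y": 0,"z": 0,"yaw": 0,"fingers": 0.6}]'

```text
time: 32.05
eef_pos: [0.4642, -0.3344, 0.2839]
tcp_rot: [-0.057, 0.998, 0.0, -0.0]
contact_force: [-0.6, 0.7, -0.9]
opening: 0.397
finger_force: 0.0
```

```bash
python3 - <<'E'
from h import *
chain([(.4642,-.336,.138,96.5)])
E
```

```text
32.05 [ 0.4642 -0.3344  0.2839]
[ 1.000e-04 -1.700e-03  1.459e-01  5.000e-04]
```

Emit:
move_arm --plan '[{"x": 0,"y": -0.001,"z": 0.04,"yaw": 0,"fingers": 0.6},{"x": 0,"y": -0.001,"z": 0.08,"yaw": 0,"fingers": 0.6},{"x": 0,"y": -0.001,"z": 0.115,"yaw": 0,"fingers": 0.6},{"x": 0,"y": -0.001,"z": 0.14,"yaw": 0,"fingers": 0.6},{"x": 0,"y": -0.001,"z": 0.146,"yaw": 0,"fingers": 0.6}]'

```text
time: 32.55
eef_pos: [0.4626, -0.3339, 0.1345]
tcp_rot: [-0.057, 0.998, 0.003, -0.002]
contact_force: [0.2, -0.2, -0.3]
opening: 0.401
finger_force: 0.0
```

Emit:
move_arm --plan '[{"x": 0,"y": 0,"z": 0,"yaw": 0,"fingers": 0.6},{"x": 0,"y": 0,"z": 0,"yaw": 0,"fingers": 1},{"x": 0,"y": 0,"z": 0,"yaw": 0,"fingers": 1},{"x": 0,"y": 0,"z": 0,"yaw": 0,"fingers": 1},{"x": 0,"y": 0,"z": 0,"yaw": 0,"fingers": 1}]'

```text
time: 33.05
eef_pos: [0.4649, -0.3375, 0.1404]
tcp_rot: [-0.056, 0.998, -0.001, 0.001]
contact_force: [-0.2, 0.2, 3.9]
opening: 0.162
finger_force: 39.2
```

Emit:
move_arm --plan '[{"x": 0,"y": 0,"z": -0.02,"yaw": 0,"fingers": 1},{"x": 0,"y": 0,"z": -0.05,"yaw": 0,"fingers": 1},{"x": 0,"y": 0,"z": -0.09,"yaw": 0,"fingers": 1},{"x": 0,"y": 0,"z": -0.122,"yaw": 0,"fingers": 1},{"x": 0,"y": 0,"z": -0.122,"yaw": 0,"fingers": 1}]'

```text
time: 33.55
eef_pos: [0.4659, -0.3387, 0.267]
tcp_rot: [-0.056, 0.998, -0.004, 0.004]
contact_force: [0.4, -0.0, 1.1]
opening: 0.163
finger_force: 39.0
```

Emit:
move_arm --plan '[{"x": 0,"y": 0,"z": 0,"yaw": 0,"fingers": 1},{"x": 0,"y": 0,"z": 0,"yaw": 0,"fingers": 1}]'

```text
time: 33.75
eef_pos: [0.4632, -0.3359, 0.2583]
tcp_rot: [-0.056, 0.998, 0.001, -0.001]
contact_force: [-0.0, -0.6, -1.6]
opening: 0.16
finger_force: 39.0
```

```bash
python3 - <<'E'
from h import *
im=snap("wrist","w10"); g=cv2.GaussianBlur(im,(3,3),0).astype(int)
for r in (225,235,245): print(r,g[r,306:336:2].sum(1)//3)
print("col",g[205:235,320].sum(1)//3)
chain([(.603,.1115,.258,96.5)])
E
```

```text
225 [146 180 183 183 177 159 107 106 109 122 170 182 182 179 176]
235 [146 179 182 180 173 147 103 106 107 114 162 184 185 177 175]
245 [147 180 182 179 168 132 103 106 108 110 153 181 182 171 175]
col [133 105  91  90  91  91  91  91  91  91  92  96 101 105 107 107 107 106
 106 105 106 107 107 106 106 106 106 107 107 106]
33.8 [ 0.4631 -0.3358  0.2579]
[-0.189   0.4289  0.0008 -0.0014]
```

Emit:
move_arm --plan '[{"x": -0.017,"y": 0.039,"z": 0,"yaw": 0,"fingers": 1},{"x": -0.034,"y": 0.078,"z": 0,"yaw": 0,"fingers": 1},{"x": -0.051,"y": 0.117,"z": 0,"yaw": 0,"fingers": 1},{"x": -0.068,"y": 0.156,"z": 0,"yaw": 0,"fingers": 1},{"x": -0.085,"y": 0.195,"z": 0,"yaw": 0,"fingers": 1}]'

```text
time: 34.3
eef_pos: [0.526, -0.1314, 0.2583]
tcp_rot: [-0.056, 0.998, 0.001, -0.001]
contact_force: [0.4, -0.2, -1.1]
opening: 0.162
finger_force: 39.1
```

Emit:
move_arm --plan '[{"x": -0.017,"y": 0.039,"z": 0,"yaw": 0,"fingers": 1},{"x": -0.034,"y": 0.078,"z": 0,"yaw": 0,"fingers": 1},{"x": -0.051,"y": 0.117,"z": 0,"yaw": 0,"fingers": 1},{"x": -0.068,"y": 0.156,"z": 0,"yaw": 0,"fingers": 1},{"x": -0.085,"y": 0.195,"z": 0,"yaw": 0,"fingers": 1}]'

```text
time: 34.8
eef_pos: [0.5886, 0.0718, 0.2582]
tcp_rot: [-0.056, 0.998, 0.0, -0.002]
contact_force: [0.6, -0.4, 0.1]
opening: 0.164
finger_force: 39.1
```

Emit:
move_arm --plan '[{"x": -0.01,"y": 0.02,"z": 0.008,"yaw": 0,"fingers": 1},{"x": -0.0185,"y": 0.039,"z": 0.016,"yaw": 0,"fingers": 1},{"x": -0.0185,"y": 0.039,"z": 0.024,"yaw": 0,"fingers": 1},{"x": -0.0185,"y": 0.039,"z": 0.024,"yaw": 0,"fingers": 1},{"x": -0.0185,"y": 0.039,"z": 0.024,"yaw": 0,"fingers": 1}]'

```text
time: 35.3
eef_pos: [0.6026, 0.1099, 0.2352]
tcp_rot: [-0.056, 0.998, -0.0, -0.001]
contact_force: [0.3, -0.4, 0.3]
opening: 0.165
finger_force: 39.1
```

Emit:
move_arm --plan '[{"x": 0,"y": 0,"z": 0,"yaw": 0,"fingers": 1},{"x": 0,"y": 0,"z": 0,"yaw": 0,"fingers": 1}]'

```text
time: 35.5
eef_pos: [0.6035, 0.11, 0.237]
tcp_rot: [-0.055, 0.998, -0.0, 0.001]
contact_force: [-0.0, -0.4, -0.8]
opening: 0.164
finger_force: 39.1
```

```bash
cat > bore.py <<'E'
from h import *
import sys
b=[float(a) for a in sys.argv[1:3]]
im=snap("wrist","wb"); k=load("wb"); print(ctrl.get_state()["eef_pos"])
m=ctrl.camera_model("wrist"); t=(m["intrinsics"],m["tool_from_camera"]); 
u,v=proj(k,(*b,.085)); print("pred bore",u,v,"axis at mouth depth",proj(t,(0,0,ctrl.get_state()["eef_pos"][2]-.085)), to((*b,.234)))
g=cv2.cvtColor(im,cv2.COLOR_RGB2GRAY); u=int(u);v=int(v); print(u,v); print(g[v-12:v+14:2,u-18:u+19:2])
E
python3 bore.py .602 .1115
```

```text
[0.60346405 0.11006465 0.23702695]
pred bore 321.7205303614149 213.52005591545594 axis at mouth depth [319.75215056 215.08700319] [0.0013 0.0016 0.003  0.    ]
321 213
[[ 90  84  73 133 165 165 166 174 172 166 164 165 162 160 168 167 160 138
  123]
 [116 109 111 147 165 164 174 234 235 179 164 188 209 211 234 237 236 174
  120]
 [113 115 118 156 164 165 166 216 221 189 197 224 241 242 242 241 239 162
  116]
 [118 116 120 158 164 164 151 134 140 149 160 174 189 223 242 241 233 143
  120]
 [111 114 126 163 164 163 150 131 131 132 133 130 129 220 241 242 224 133
  118]
 [112 114 132 163 171 169 141 133 133 132 133 130 137 231 241 242 218 121
  119]
 [111 113 144 182 233 226 148 132 134 131 134 131 156 238 241 241 200 116
  125]
 [106 116 203 238 242 233 153 130 134 135 131 130 177 239 241 239 180 117
  133]
 [128 124 212 241 242 227 158 137 115 106 120 128 195 241 241 239 155 119
  124]
 [198 195 231 241 241 240 233 188  91  96  99 144 212 241 242 231 138 107
  105]
 [213 214 238 241 241 240 240 178  92  94  94 197 240 240 241 220 123 115
  108]
 [217 219 233 238 240 241 240 168  84  95  91 200 242 240 242 224 177 169
  164]
 [214 216 216 218 222 223 225 147  91  97  93 199 242 241 241 226 212 213
  213]]
```

Emit:
move_arm --plan '[{"x": 0.002,"y": 0.001,"z": 0.005,"yaw": 0,"fingers": 1},{"x": 0.002,"y": 0.001,"z": 0.012,"yaw": 0,"fingers": 1},{"x": 0.002,"y": 0.001,"z": 0.018,"yaw": 0,"fingers": 1},{"x": 0.002,"y": 0.001,"z": 0.026,"yaw": 0,"fingers": 1},{"x": 0.002,"y": 0.001,"z": 0.034,"yaw": 0,"fingers": 1}]'

```text
time: 36.05
eef_pos: [0.6009, 0.1116, 0.2013]
tcp_rot: [-0.056, 0.998, -0.0, -0.0]
contact_force: [-0.2, 0.1, -0.7]
opening: 0.163
finger_force: 39.1
```

Emit:
move_arm --plan '[{"x": 0,"y": 0,"z": 0.012,"yaw": 0,"fingers": 1},{"x": 0,"y": 0,"z": 0.024,"yaw": 0,"fingers": 1},{"x": 0,"y": 0,"z": 0.036,"yaw": 0,"fingers": 1},{"x": 0,"y": 0,"z": 0.045,"yaw": 0,"fingers": 1},{"x": 0,"y": 0,"z": 0.047,"yaw": 0,"fingers": 1}]'

```text
time: 36.55
eef_pos: [0.6004, 0.1116, 0.1537]
tcp_rot: [-0.056, 0.998, 0.0, -0.001]
contact_force: [-0.2, 0.5, 0.4]
opening: 0.163
finger_force: 39.2
```

Emit:
move_arm --plan '[{"x": 0,"y": 0,"z": 0,"yaw": 0,"fingers": 0.6},{"x": 0,"y": 0,"z": 0,"yaw": 0,"fingers": 0.6},{"x": 0,"y": 0,"z": 0,"yaw": 0,"fingers": 0.6}]'

```text
time: 36.85
eef_pos: [0.6016, 0.1116, 0.1562]
tcp_rot: [-0.056, 0.998, -0.0, 0.001]
contact_force: [-0.4, 0.4, -0.2]
opening: 0.402
finger_force: 0.0
```

Emit:
move_arm --plan '[{"x": 0,"y": 0,"z": -0.03,"yaw": 0,"fingers": 0.6},{"x": 0,"y": 0,"z": -0.07,"yaw": 0,"fingers": 0.6},{"x": 0,"y": 0,"z": -0.11,"yaw": 0,"fingers": 0.6},{"x": 0,"y": 0,"z": -0.13,"yaw": 0,"fingers": 0.6},{"x": 0,"y": 0,"z": -0.13,"yaw": 0,"fingers": 0.6}]'

```text
time: 37.35
eef_pos: [0.6032, 0.1117, 0.2911]
tcp_rot: [-0.056, 0.998, -0.0, 0.005]
contact_force: [-0.4, -0.4, 0.6]
opening: 0.401
finger_force: 0.0
```

```bash
python3 - <<'E'
from h import *
chain([(.4174,-.338,.285,96.5)])
E
```

```text
37.35 [0.6032 0.1117 0.2911]
[ 0.2351 -0.426   0.0041 -0.0011]
```

Emit:
move_arm --plan '[{"x": 0.02,"y": -0.037,"z": 0,"yaw": 0,"fingers": 0.6},{"x": 0.04,"y": -0.074,"z": 0,"yaw": 0,"fingers": 0.6},{"x": 0.06,"y": -0.111,"z": 0,"yaw": 0,"fingers": 0.6},{"x": 0.08,"y": -0.148,"z": 0,"yaw": 0,"fingers": 0.6},{"x": 0.1,"y": -0.185,"z": 0,"yaw": 0,"fingers": 0.6}]'

```text
time: 37.85
eef_pos: [0.5209, -0.0845, 0.2833]
tcp_rot: [-0.056, 0.998, 0.0, -0.001]
contact_force: [0.5, 0.2, -1.1]
opening: 0.398
finger_force: 0.0
```

Emit:
move_arm --plan '[{"x": 0.02,"y": -0.037,"z": 0,"yaw": 0,"fingers": 0.6},{"x": 0.04,"y": -0.074,"z": 0,"yaw": 0,"fingers": 0.6},{"x": 0.06,"y": -0.111,"z": 0,"yaw": 0,"fingers": 0.6},{"x": 0.08,"y": -0.148,"z": 0,"yaw": 0,"fingers": 0.6},{"x": 0.1,"y": -0.185,"z": 0,"yaw": 0,"fingers": 0.6}]'

```text
time: 38.35
eef_pos: [0.4424, -0.2794, 0.2834]
tcp_rot: [-0.056, 0.998, 0.001, -0.001]
contact_force: [1.2, -0.4, 0.5]
opening: 0.403
finger_force: 0.0
```

Emit:
move_arm --plan '[{"x": 0.02,"y": -0.037,"z": 0,"yaw": 0,"fingers": 0.6},{"x": 0.033,"y": -0.0555,"z": 0,"yaw": 0,"fingers": 0.6},{"x": 0.033,"y": -0.0555,"z": 0,"yaw": 0,"fingers": 0.6},{"x": 0.033,"y": -0.0555,"z": 0,"yaw": 0,"fingers": 0.6}]'

```text
time: 38.75
eef_pos: [0.4167, -0.3369, 0.2837]
tcp_rot: [-0.055, 0.998, 0.001, -0.001]
contact_force: [0.2, 0.9, 0.2]
opening: 0.402
finger_force: 0.0
```

Emit:
move_arm --plan '[{"x": 0,"y": 0,"z": 0,"yaw": 0,"fingers": 0.6},{"x": 0,"y": 0,"z": 0,"yaw": 0,"fingers": 0.6}]'

```text
time: 38.95
eef_pos: [0.4177, -0.3362, 0.285]
tcp_rot: [-0.057, 0.998, 0.0, -0.0]
contact_force: [-0.9, -0.0, -0.0]
opening: 0.402
finger_force: 0.0
```

```bash
python3 - <<'E'
from h import *
chain([(.4174,-.338,.138,96.5)])
E
```

```text
38.95 [ 0.4177 -0.3362  0.285 ]
[ 0.0005 -0.0019  0.147   0.0005]
```

Emit:
move_arm --plan '[{"x": 0,"y": -0.001,"z": 0.04,"yaw": 0,"fingers": 0.6},{"x": 0,"y": -0.001,"z": 0.08,"yaw": 0,"fingers": 0.6},{"x": 0,"y": -0.001,"z": 0.115,"yaw": 0,"fingers": 0.6},{"x": 0,"y": -0.001,"z": 0.14,"yaw": 0,"fingers": 0.6},{"x": 0,"y": -0.001,"z": 0.147,"yaw": 0,"fingers": 0.6}]'

```text
time: 39.45
eef_pos: [0.4163, -0.3356, 0.1347]
tcp_rot: [-0.057, 0.998, 0.003, -0.002]
contact_force: [-0.2, -0.4, 0.2]
opening: 0.396
finger_force: 0.0
```

Emit:
move_arm --plan '[{"x": 0,"y": 0,"z": 0,"yaw": 0,"fingers": 0.6},{"x": 0,"y": 0,"z": 0,"yaw": 0,"fingers": 1},{"x": 0,"y": 0,"z": 0,"yaw": 0,"fingers": 1},{"x": 0,"y": 0,"z": 0,"yaw": 0,"fingers": 1},{"x": 0,"y": 0,"z": 0,"yaw": 0,"fingers": 1}]'

```text
time: 39.95
eef_pos: [0.4183, -0.3392, 0.1402]
tcp_rot: [-0.056, 0.998, -0.001, 0.001]
contact_force: [-0.3, -0.4, 3.9]
opening: 0.164
finger_force: 39.1
```

Emit:
move_arm --plan '[{"x": 0,"y": 0,"z": -0.02,"yaw": 0,"fingers": 1},{"x": 0,"y": 0,"z": -0.05,"yaw": 0,"fingers": 1},{"x": 0,"y": 0,"z": -0.09,"yaw": 0,"fingers": 1},{"x": 0,"y": 0,"z": -0.122,"yaw": 0,"fingers": 1},{"x": 0,"y": 0,"z": -0.122,"yaw": 0,"fingers": 1}]'

```text
time: 40.45
eef_pos: [0.4191, -0.3405, 0.2669]
tcp_rot: [-0.056, 0.998, -0.005, 0.003]
contact_force: [0.0, -0.8, 0.5]
opening: 0.164
finger_force: 39.0
```

Emit:
move_arm --plan '[{"x": 0,"y": 0,"z": 0,"yaw": 0,"fingers": 1},{"x": 0,"y": 0,"z": 0,"yaw": 0,"fingers": 1}]'

```text
time: 40.65
eef_pos: [0.4167, -0.3376, 0.2585]
tcp_rot: [-0.056, 0.998, 0.001, -0.001]
contact_force: [-0.5, 0.1, 0.7]
opening: 0.164
finger_force: 39.0
```

```bash
python3 - <<'E'
from h import *
im=snap("wrist","w11"); g=cv2.GaussianBlur(im,(3,3),0).astype(int)
for r in (225,235,245): print(r,g[r,306:336:2].sum(1)//3)
print("col",g[205:235,320].sum(1)//3)
chain([(.598,.0285,.258,96.5)])
E
```

```text
225 [180 182 179 177 180 156 109 107 110 124 169 178 172 177 182]
235 [179 181 179 182 182 146 106 107 107 117 164 182 170 176 181]
245 [181 183 177 178 176 130 104 109 107 112 153 178 170 180 184]
col [145 112  93  88  88  89  91  91  91  91  93  97 103 108 109 108 106 107
 107 107 107 108 108 107 107 107 108 108 107 106]
40.7 [ 0.4166 -0.3375  0.2582]
[-0.2212  0.3434  0.0008 -0.0013]
```

Emit:
move_arm --plan '[{"x": -0.022,"y": 0.034,"z": 0,"yaw": 0,"fingers": 1},{"x": -0.044,"y": 0.068,"z": 0,"yaw": 0,"fingers": 1},{"x": -0.066,"y": 0.102,"z": 0,"yaw": 0,"fingers": 1},{"x": -0.088,"y": 0.136,"z": 0,"yaw": 0,"fingers": 1},{"x": -0.11,"y": 0.17,"z": 0,"yaw": 0,"fingers": 1}]'

```text
time: 41.2
eef_pos: [0.5074, -0.1552, 0.2584]
tcp_rot: [-0.056, 0.998, 0.001, -0.001]
contact_force: [0.4, -0.7, 0.0]
opening: 0.163
finger_force: 39.1
```

Emit:
move_arm --plan '[{"x": -0.022,"y": 0.034,"z": 0,"yaw": 0,"fingers": 1},{"x": -0.044,"y": 0.068,"z": 0,"yaw": 0,"fingers": 1},{"x": -0.066,"y": 0.102,"z": 0,"yaw": 0,"fingers": 1},{"x": -0.09,"y": 0.14,"z": 0,"yaw": 0,"fingers": 1},{"x": -0.111,"y": 0.1735,"z": 0,"yaw": 0,"fingers": 1}]'

```text
time: 41.7
eef_pos: [0.5983, 0.0298, 0.2582]
tcp_rot: [-0.056, 0.998, 0.0, -0.002]
contact_force: [1.4, -1.0, 0.1]
opening: 0.162
finger_force: 39.1
```

Emit:
move_arm --plan '[{"x": 0,"y": 0,"z": 0.01,"yaw": 0,"fingers": 1},{"x": 0,"y": 0,"z": 0.02,"yaw": 0,"fingers": 1},{"x": 0,"y": 0,"z": 0.024,"yaw": 0,"fingers": 1},{"x": 0,"y": 0,"z": 0.024,"yaw": 0,"fingers": 1},{"x": 0,"y": 0,"z": 0.024,"yaw": 0,"fingers": 1}]'

```text
time: 42.2
eef_pos: [0.5982, 0.0267, 0.2361]
tcp_rot: [-0.055, 0.998, -0.0, -0.0]
contact_force: [0.4, 0.0, -0.6]
opening: 0.164
finger_force: 39.1
```

```bash
python3 bore.py .599 .0283
```

```text
[0.59849794 0.02676107 0.23668481]
pred bore 321.48831280565236 216.52826557212882 axis at mouth depth [319.75176073 215.19356145] [-0.0007  0.0015  0.0027  0.    ]
321 216
[[ 99  65  75 149 167 176 232 188 175 173 160 184 206 192 175 164 149 127
  123]
 [116 104 101 155 165 166 188 233 238 238 213 228 244 242 240 239 229 142
  124]
 [113 113 122 164 164 167 166 181 190 240 245 244 244 243 244 243 232 141
  122]
 [118 116 138 206 176 168 147 141 152 210 222 227 234 242 243 244 223 128
  116]
 [118 119 158 240 209 175 145 135 133 129 135 139 160 234 244 243 213 117
  117]
 [116 111 156 239 240 233 158 133 134 135 135 129 155 239 244 242 195 120
  124]
 [117 117 167 240 243 231 151 132 125 123 130 130 178 240 243 242 173 118
  138]
 [107 126 216 243 243 225 139 120  99  96 103 127 195 243 243 239 155 119
  136]
 [151 149 229 243 243 220 135 111  93  96  98 124 212 244 243 230 139 124
  114]
 [220 217 239 243 243 224 192 132  92  97  95 130 222 244 244 222 120 117
  111]
 [232 231 243 243 243 243 241 169  89  97  94 176 238 244 244 212 126 125
  119]
 [229 232 241 243 243 243 242 156  93  99  94 187 241 243 243 223 206 199
  177]
 [222 226 232 235 236 238 239 155  96  99  96 183 242 244 243 230 226 225
  222]]
```

Emit:
move_arm --plan '[{"x": -0.001,"y": 0.0005,"z": 0.005,"yaw": 0,"fingers": 1},{"x": -0.001,"y": 0.0005,"z": 0.012,"yaw": 0,"fingers": 1},{"x": -0.001,"y": 0.0005,"z": 0.018,"yaw": 0,"fingers": 1},{"x": -0.001,"y": 0.0005,"z": 0.026,"yaw": 0,"fingers": 1},{"x": -0.001,"y": 0.0005,"z": 0.034,"yaw": 0,"fingers": 1}]'

```text
time: 42.75
eef_pos: [0.5993, 0.0284, 0.2014]
tcp_rot: [-0.056, 0.998, 0.0, -0.0]
contact_force: [-0.8, 0.0, -1.1]
opening: 0.161
finger_force: 39.1
```

Emit:
move_arm --plan '[{"x": 0,"y": 0,"z": 0.012,"yaw": 0,"fingers": 1},{"x": 0,"y": 0,"z": 0.024,"yaw": 0,"fingers": 1},{"x": 0,"y": 0,"z": 0.036,"yaw": 0,"fingers": 1},{"x": 0,"y": 0,"z": 0.045,"yaw": 0,"fingers": 1},{"x": 0,"y": 0,"z": 0.047,"yaw": 0,"fingers": 1}]'

```text
time: 43.25
eef_pos: [0.5986, 0.0285, 0.1535]
tcp_rot: [-0.056, 0.998, 0.0, -0.001]
contact_force: [-0.4, -0.4, 0.5]
opening: 0.16
finger_force: 39.2
```

Emit:
move_arm --plan '[{"x": 0,"y": 0,"z": 0,"yaw": 0,"fingers": 0.6},{"x": 0,"y": 0,"z": 0,"yaw": 0,"fingers": 0.6},{"x": 0,"y": 0,"z": 0,"yaw": 0,"fingers": 0.6}]'

```text
time: 43.55
eef_pos: [0.6, 0.0283, 0.1562]
tcp_rot: [-0.056, 0.998, -0.0, 0.001]
contact_force: [-0.9, 0.0, 0.5]
opening: 0.399
finger_force: 0.0
```

Emit:
move_arm --plan '[{"x": 0,"y": 0,"z": -0.03,"yaw": 0,"fingers": 0.6},{"x": 0,"y": 0,"z": -0.07,"yaw": 0,"fingers": 0.6},{"x": 0,"y": 0,"z": -0.11,"yaw": 0,"fingers": 0.6},{"x": 0,"y": 0,"z": -0.15,"yaw": 0,"fingers": 0.6},{"x": 0,"y": 0,"z": -0.19,"yaw": 0,"fingers": 0.6}]'

```text
time: 44.05
eef_pos: [0.5993, 0.0284, 0.3478]
tcp_rot: [-0.056, 0.998, -0.0, 0.001]
contact_force: [-0.0, 0.4, -0.1]
opening: 0.401
finger_force: 0.0
```

Emit:
move_arm --plan '[{"x": -0.02,"y": 0.03,"z": 0,"yaw": 0,"fingers": 0.6},{"x": -0.04,"y": 0.06,"z": 0,"yaw": 0,"fingers": 0.6},{"x": -0.07,"y": 0.09,"z": 0,"yaw": 0,"fingers": 0.6},{"x": -0.08,"y": 0.12,"z": 0,"yaw": 0,"fingers": 0.6},{"x": -0.08,"y": 0.12,"z": 0,"yaw": 0,"fingers": 0.6}]'

```text
time: 44.55
eef_pos: [0.6659, 0.1601, 0.3451]
tcp_rot: [-0.058, 0.998, 0.001, 0.0]
contact_force: [0.1, -0.2, -0.3]
opening: 0.402
finger_force: 0.0
```

Emit:
move_arm --plan '[{"x": 0,"y": 0,"z": 0,"yaw": 0,"fingers": 0.6},{"x": 0,"y": 0,"z": 0,"yaw": 0,"fingers": 0.6},{"x": 0,"y": 0,"z": 0,"yaw": 0,"fingers": 0.6}]'

```text
time: 44.85
eef_pos: [0.6654, 0.1554, 0.3458]
tcp_rot: [-0.055, 0.998, -0.0, 0.0]
contact_force: [-0.0, -0.8, 0.7]
opening: 0.403
finger_force: 0.0
```

```bash
python3 - <<'E'
from h import *
print(ctrl.get_state()["eef_pos"])
im=snap("wrist","w12"); s=snap("scene","s12")
a=cv2.resize(im[0:300,130:530,::-1],(600,450)); cv2.imwrite("pics/w12c.png",a)
b=cv2.resize(s[150:270,240:400,::-1],None,fx=4,fy=4,interpolation=cv2.INTER_CUBIC); cv2.imwrite("pics/s12c.png",b)
E
```

```text
[0.6653997  0.15541835 0.34583104]
```

View pics/w12c.png

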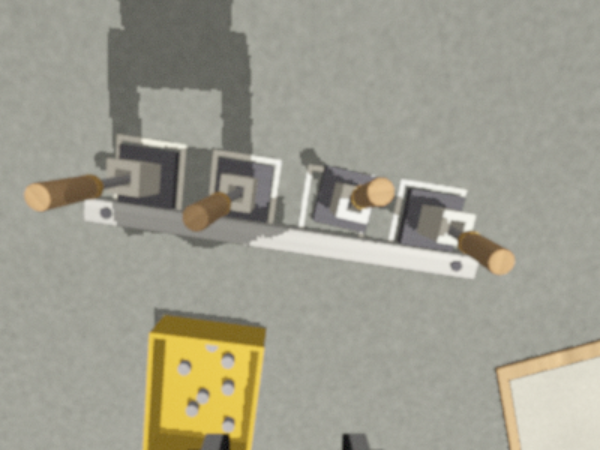

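The view shows tubes 0, 1 and 3 square in their outlines with their files in. The third tube (foot near crop (342,198)) has been knocked aside and turned. Its foot corners are about (322,164), (373,178), (363,233) and (311,218), and its left tape line at column 303 is exposed. I'll quantify this.

```bash
python3 - <<'E'
from h import *
k=load("w12"); P=lambda x,y,z:ray(k,(130+(x+.5)/1.5-.5,(y+.5)/1.5-.5),z)
def rep(n,q,z):
    w=np.array([P(*c,z)[:2] for c in q]); d=w[1]-w[0]; print(n,w.mean(0).round(4),[round(float(np.linalg.norm(w[i]-w[i-1])),3) for i in range(4)],"ang",[round(np.degrees(np.arctan2(*(b-a)[::-1])),1) for a,b in ((w[0],w[1]),(w[3],w[2]))])
rep("C foot",[(322,164),(373,178),(363,233),(311,218)],.018)
rep("D foot",[(405,187),(464,194),(459,250),(397,243)],.018)
pc=lambda p:np.array([(proj(k,p)[0]-130+.5)*1.5-.5,(proj(k,p)[1]+.5)*1.5-.5]).round(0)
for n,m in (("A",(.5995,.0278)),("B",(.6025,.1112)),("C",(.6057,.195)),("D",(.6088,.279))):
    t=np.array((.0369,.9993));nn=np.array((.9993,-.0369)); m=np.array(m)
    print(n,[pc((*(m+a*nn+b*t),.018)).tolist() for a,b in ((-.024,-.024),(-.024,.024),(.024,.024),(.024,-.024))], pc((*m,.085)))
print("C handle top if inserted",P(380,190,.2))
# leftover white mouth near C
im=cv2.imread("pics/w12.png"); g=im.min(2)
M=(g>195).astype(np.uint8); n,l,s,c=cv2.connectedComponentsWithStats(M[80:180,320:480])
for i in range(1,n):
    if s[i,4]>20: print(s[i]+[320,80,0,0,0],c[i]+[320,80])
E
```

```text
C foot [0.5985 0.198 ] [0.046, 0.045, 0.047, 0.048] ang [np.float64(82.0), np.float64(80.8)]
D foot [0.6068 0.2783] [0.048, 0.052, 0.048, 0.056] ang [np.float64(90.0), np.float64(90.0)]
A [[119.0, 143.0], [176.0, 152.0], [172.0, 210.0], [116.0, 202.0]] [123. 178.]
B [[218.0, 158.0], [274.0, 167.0], [266.0, 224.0], [212.0, 216.0]] [235. 195.]
C [[315.0, 174.0], [370.0, 183.0], [359.0, 239.0], [306.0, 230.0]] [346. 213.]
D [[411.0, 189.0], [465.0, 198.0], [451.0, 253.0], [399.0, 245.0]] [455. 229.]
C handle top if inserted [0.58546504 0.19723828 0.2       ]
[329 115   9  36 123] [332.97560976 132.66666667]
[395 120  46  11 189] [415.80952381 124.49206349]
[354 132  23  17 190] [364.42105263 141.57368421]
[426 140  21  14 151] [436.95364238 145.2384106 ]
[389 143   6  17  54] [391.77777778 151.03703704]
[ 320  154  129   26 1577] [378.1027267  167.89980977]
[422 156  13   8  63] [427.57142857 159.58730159]
```

```bash
python3 - <<'E'
from h import *
chain([(.5883,.1975,.25,96.5),(.5883,.1975,.152,96.5),(.5963,.1972,.152,96.5)])
E
```

```text
44.95 [0.6654 0.1555 0.3457]
[ 0.0721  0.0503  0.0957 -0.0026]
[ 0.     0.     0.098 -0.   ]
[-0.0079 -0.0012  0.     -0.    ]
```

Emit:
move_arm --plan '[{"x": 0.03,"y": 0.02,"z": 0.03,"yaw": 0,"fingers": 0.55},{"x": 0.05,"y": 0.035,"z": 0.06,"yaw": 0,"fingers": 0.55},{"x": 0.072,"y": 0.05,"z": 0.085,"yaw": 0,"fingers": 0.55},{"x": 0.072,"y": 0.05,"z": 0.096,"yaw": 0,"fingers": 0.55},{"x": 0.072,"y": 0.05,"z": 0.096,"yaw": 0,"fingers": 0.55}]' --force 25

```text
time: 45.45
eef_pos: [0.5873, 0.1977, 0.2474]
tcp_rot: [-0.056, 0.998, -0.0, -0.002]
contact_force: [0.2, 0.4, 0.4]
opening: 0.449
finger_force: 0.0
```

Emit:
move_arm --plan '[{"x": 0,"y": 0,"z": 0,"yaw": 0,"fingers": 0.55},{"x": 0,"y": 0,"z": 0.03,"yaw": 0,"fingers": 0.55},{"x": 0,"y": 0,"z": 0.06,"yaw": 0,"fingers": 0.55},{"x": 0,"y": 0,"z": 0.09,"yaw": 0,"fingers": 0.55},{"x": 0,"y": 0,"z": 0.098,"yaw": 0,"fingers": 0.55}]'

```text
time: 45.95
eef_pos: [0.5882, 0.1972, 0.1491]
tcp_rot: [-0.055, 0.998, -0.0, -0.002]
contact_force: [-0.2, 0.7, -0.5]
opening: 0.451
finger_force: 0.0
```

Emit:
move_arm --plan '[{"x": 0,"y": 0,"z": 0,"yaw": 0,"fingers": 0.55},{"x": 0,"y": 0,"z": 0,"yaw": 0,"fingers": 1},{"x": 0,"y": 0,"z": 0,"yaw": 0,"fingers": 1},{"x": 0,"y": 0,"z": 0,"yaw": 0,"fingers": 1},{"x": 0,"y": 0,"z": 0,"yaw": 0,"fingers": 1}]'

```text
time: 46.45
eef_pos: [0.59, 0.1984, 0.1539]
tcp_rot: [-0.056, 0.998, 0.0, 0.002]
contact_force: [0.4, -1.2, 4.7]
opening: 0.169
finger_force: 25.2
```

Emit:
move_arm --plan '[{"x": -0.001,"y": 0,"z": 0,"yaw": 0,"fingers": 1},{"x": -0.002,"y": 0,"z": 0,"yaw": 0,"fingers": 1},{"x": -0.003,"y": 0,"z": 0,"yaw": 0,"fingers": 1},{"x": -0.004,"y": 0,"z": 0,"yaw": 0,"fingers": 1},{"x": -0.005,"y": 0,"z": 0,"yaw": 0,"fingers": 1}]'

```text
time: 46.95
eef_pos: [0.5934, 0.1989, 0.1539]
tcp_rot: [-0.056, 0.998, -0.0, -0.0]
contact_force: [-4.5, -0.7, 8.4]
opening: 0.165
finger_force: 25.6
```

Emit:
move_arm --plan '[{"x": 0,"y": 0,"z": -0.001,"yaw": 0,"fingers": 1},{"x": -0.001,"y": 0,"z": -0.002,"yaw": 0,"fingers": 1},{"x": -0.002,"y": 0,"z": -0.002,"yaw": 0,"fingers": 1},{"x": -0.003,"y": 0,"z": -0.002,"yaw": 0,"fingers": 1},{"x": -0.004,"y": 0,"z": -0.002,"yaw": 0,"fingers": 1}]'

```text
time: 47.45
eef_pos: [0.597, 0.1993, 0.1541]
tcp_rot: [-0.056, 0.998, -0.0, -0.001]
contact_force: [-3.0, -0.4, 6.2]
opening: 0.164
finger_force: 25.4
```

Emit:
move_arm --plan '[{"x": -0.001,"y": 0,"z": 0,"yaw": 0,"fingers": 1},{"x": -0.002,"y": 0,"z": 0,"yaw": 0,"fingers": 1},{"x": -0.003,"y": 0,"z": 0,"yaw": 0,"fingers": 1},{"x": -0.003,"y": 0,"z": 0,"yaw": 0,"fingers": 1}]'

```text
time: 47.85
eef_pos: [0.6002, 0.1996, 0.1541]
tcp_rot: [-0.056, 0.998, -0.0, -0.0]
contact_force: [-2.5, -0.6, 6.7]
opening: 0.168
finger_force: 25.4
```

```bash
python3 - <<'E'
from h import *
im=snap("wrist","w13"); k=load("w13")
g=cv2.cvtColor(im,cv2.COLOR_RGB2GRAY); print(ctrl.get_state()["eef_pos"],ctrl.get_state()["contact_force"])
for m in ((.6057,.195),): 
    print([proj(k,(m[0]+a*.9993+b*.0369,m[1]-a*.0369+b*.9993,.018)).round(0).tolist() for a,b in ((-.024,-.024),(-.024,.024),(.024,.024),(.024,-.024))],proj(k,(*m,.085)))
E
```

```text
[0.60014638 0.19959019 0.15406685] [-2.38503085 -0.60538096  5.33699439]
[[289.0, 194.0], [347.0, 203.0], [337.0, 256.0], [282.0, 248.0]] [311.80269149 256.81749845]
```

Emit:
move_arm --plan '[{"x": -0.001,"y": -0.001,"z": 0,"yaw": 0,"fingers": 1},{"x": -0.002,"y": -0.002,"z": 0,"yaw": 0,"fingers": 1},{"x": -0.003,"y": -0.003,"z": 0,"yaw": 0,"fingers": 1},{"x": -0.004,"y": -0.004,"z": 0,"yaw": 0,"fingers": 1}]'

```text
time: 48.3
eef_pos: [0.6043, 0.1975, 0.1541]
tcp_rot: [-0.056, 0.998, 0.002, -0.001]
contact_force: [-2.5, 3.0, 5.8]
opening: 0.164
finger_force: 26.5
```

Emit:
move_arm --plan '[{"x": -0.001,"y": 0,"z": 0,"yaw": 0,"fingers": 1},{"x": -0.002,"y": -0.001,"z": 0,"yaw": 0,"fingers": 1},{"x": -0.003,"y": -0.002,"z": 0,"yaw": 0,"fingers": 1},{"x": -0.003,"y": -0.002,"z": 0,"yaw": 0,"fingers": 1}]'

```text
time: 48.7
eef_pos: [0.6076, 0.1964, 0.1543]
tcp_rot: [-0.055, 0.998, 0.003, -0.0]
contact_force: [-3.1, 3.7, 6.2]
opening: 0.167
finger_force: 28.2
```

Emit:
move_arm --plan '[{"x": -0.001,"y": 0,"z": -0.001,"yaw": 0,"fingers": 1},{"x": -0.002,"y": 0,"z": -0.001,"yaw": 0,"fingers": 1},{"x": -0.002,"y": 0,"z": -0.001,"yaw": 0,"fingers": 1}]'

```text
time: 49.0
eef_pos: [0.6096, 0.1959, 0.1545]
tcp_rot: [-0.056, 0.998, 0.002, -0.0]
contact_force: [-2.5, 4.2, 4.6]
opening: 0.167
finger_force: 29.4
```

```bash
python3 - <<'E'
from h import *
im=snap("wrist","w14"); k=load("w14"); g=cv2.cvtColor(im,cv2.COLOR_RGB2GRAY); print(ctrl.get_state()["eef_pos"],ctrl.get_state()["contact_force"])
u,v=proj(k,(.6057,.195,.085)); print(u,v); u=int(u);v=int(v)
print([proj(k,(.6057+a*.9993+b*.0369,.195-a*.0369+b*.9993,.085)).round(0).tolist() for a,b in ((-.012,-.012),(-.012,.012),(.012,.012),(.012,-.012))])
print([proj(k,(.6057+a*.9993+b*.0369,.195-a*.0369+b*.9993,.018)).round(0).tolist() for a,b in ((-.024,-.024),(-.024,.024),(.024,.024),(.024,-.024))])
print(g[v-70:v+20:4,u-52:u+60:4])
E
```

```text
[0.60967868 0.19581418 0.15448924] [-2.39247356  3.57812962  4.97663723]
318.62545207092063 243.861767065035
[[303.0, 224.0], [340.0, 229.0], [334.0, 263.0], [298.0, 258.0]]
[[294.0, 183.0], [352.0, 192.0], [342.0, 246.0], [287.0, 238.0]]
[[ 99 105 105 104 104 100 167 168 167 159  56  60  84  95 111 118 104 103
  103 101 103 139 164 161 164 166 162 162]
 [104 102 103  94 105 113 167 101 108 107  67  61  55  53  53  55  80 104
  119 112 111 154 159 163 164 167 162 164]
 [104 102  99 101 103 116 167  99  99  73  66  66  65  69  63  66  63  59
   50  52  70 105 180 178 162 155 159 156]
 [103 104 101 102  98 129 165  99  97  67  62  65  69  67  66  67  67  67
   65  67  66  59  60  75 165 159 160 162]
 [105 103 101  96 101 142 154  98  99  66  68  68  65  70  66  71  70  63
   66  61  62  67  96 120 161 163 164 164]
 [105  97 100  97 103 154 150 107  99  59  63  70 101 109  81  70  66  66
   66  69  68  67  94 121 167 163 166 167]
 [103  96 104  98 100 162 130 104  96  71  66  63 126 135 137 134 132 128
  107  79  64  60  64 140 160 121 117 150]
 [ 99  98  99  97 101 165 113 107  75  66 
[... 1130 characters left out ...]
213 211 208 199 188 171 153 130 117 112 130 166 164 112  92  97 133 125
  165 166 118 106 103 104 111 126 140 235]
 [217 216 216 216 215 215 216 214 212 211 163 166 166 107  95  99 134 145
  166 167 113 113 115 112 114 109 113 117]
 [213 214 215 217 216 216 217 219 219 218 167 162 165 109  92  96 154 231
  206 198 159 140 123 116 112 114 115 112]
 [210 209 210 211 211 211 214 215 217 217 208 191 173 104  94  95 191 239
  240 226 221 220 219 215 198 190 183 159]
 [213 213 215 213 213 213 211 212 211 212 213 212 213 106  94  97 228 237
  239 219 218 220 221 220 221 223 223 224]
 [157 163 169 183 198 208 211 212 215 216 215 215 215  88  93  95 213 214
  214 216 216 215 216 217 219 217 219 219]]
```

Emit:
move_arm --plan '[{"x": 0,"y": 0,"z": -0.003,"yaw": 0,"fingers": 1},{"x": 0,"y": 0,"z": -0.006,"yaw": 0,"fingers": 1},{"x": 0,"y": 0,"z": -0.006,"yaw": 0,"fingers": 1}]'

```text
time: 49.35
eef_pos: [0.6096, 0.1938, 0.1596]
tcp_rot: [-0.056, 0.998, -0.001, -0.001]
contact_force: [-1.2, 0.7, -1.2]
opening: 0.164
finger_force: 25.1
```

Emit:
move_arm --plan '[{"x": -0.001,"y": -0.002,"z": 0,"yaw": 0,"fingers": 1},{"x": -0.002,"y": -0.003,"z": 0,"yaw": 0,"fingers": 1},{"x": -0.003,"y": -0.004,"z": 0,"yaw": 0,"fingers": 1},{"x": -0.004,"y": -0.005,"z": 0,"yaw": 0,"fingers": 1},{"x": -0.004,"y": -0.005,"z": 0,"yaw": 0,"fingers": 1}]'

```text
time: 49.85
eef_pos: [0.6145, 0.1898, 0.16]
tcp_rot: [-0.056, 0.998, -0.0, -0.0]
contact_force: [-1.7, 0.8, -1.9]
opening: 0.168
finger_force: 25.1
```

```bash
cat > mouth.py <<'E'
from h import *
im=snap("wrist","wm"); k=load("wm"); g=cv2.cvtColor(im,cv2.COLOR_RGB2GRAY); s=ctrl.get_state(); print(s["eef_pos"],s["contact_force"])
u,v=proj(k,(.6057,.195,.085)).astype(int); q=lambda h,z:[proj(k,(.6057+a*.9993+b*.0369,.195-a*.0369+b*.9993,z)).round(0).tolist() for a,b in ((-h,-h),(-h,h),(h,h),(h,-h))]
print("expected mouth",q(.012,.085),"foot",q(.024,.018))
print("cols",u-52,"step 4; rows",v-70,"step 4")
print(g[v-70:v+20:4,u-52:u+60:4])
E
python3 mouth.py
```

```text
[0.61441747 0.18984575 0.16005236] [-1.51136544  0.27374036 -1.89317196]
expected mouth [[314.0, 215.0], [350.0, 221.0], [344.0, 254.0], [309.0, 249.0]] foot [[303.0, 177.0], [360.0, 186.0], [350.0, 239.0], [295.0, 232.0]]
cols 276 step 4; rows 165 step 4
[[104 102 105 102 107 118 154 139 116 107 101 158 158 162 161 169 156 148
  162 164 165 161 162 163 162 164 159 164]
 [ 98 102 101  98 106 136 164 160 165 167 167 224 230 148 136 114 105 104
  139 159 164 163 161 164 164 165 165 165]
 [103 104 102  97 107 145 151  85  90 100 107 120 138 154 165 168 169 168
  192 227 204 164 164 160 159 158 159 161]
 [105 104 100 101 101 159 135  61  58  55  55  49  56  74  84  93 105 110
  124 223 233 242 236 166 159 157 158 163]
 [103 101  99 102 102 163 101  65  67  68  64  65  69  65  59  51  50  55
   53  61 140 226 219 162 163 162 161 163]
 [104 104 101 101  99 169  84  72  68  65  72  67  69  70  70  70  68  65
   69  68 103 238 189 161 163 166 165 163]
 [103  99 103  94  99 166  70  65  65  68  69  71  68  67  67  65  58  68
   63  69 119 243 163 166 166 159 164 162]
 [ 98 103 103 100 109 165
[... 1147 characters left out ...]
204 194 180 163 143 125 114 107 144 165 157  91  97 134 127 158 164 151
  110 151 105 141 142 156 157 157 197 233]
 [215 215 214 215 215 215 211 205 165 164 145  93  94 134 127 165 166 134
  108 113 114 114 110 110 109 107 150 154]
 [214 216 216 217 217 219 218 216 165 164 130  89  97 134 131 166 164 168
  144 126 116 115 114 114 112 112 114 112]
 [210 211 212 212 214 214 216 216 166 164 120  96  98 139 152 217 161 220
  219 219 218 211 198 186 161 151 130 117]
 [213 212 213 212 213 210 210 208 163 188 117  91  90 208 220 241 240 217
  220 219 220 223 222 222 224 223 222 219]
 [170 187 200 208 212 214 214 215 213 218 136  92  93 233 239 240 236 214
  215 215 216 217 218 217 218 219 221 222]]
```

The tube is now in place: its foot corners and both tape legs match the expected pixels. I'll release and rise for a final look.

Emit:
move_arm --plan '[{"x": 0,"y": 0,"z": 0.002,"yaw": 0,"fingers": 1},{"x": 0.001,"y": 0,"z": 0.004,"yaw": 0,"fingers": 0.5},{"x": 0.001,"y": 0,"z": 0.004,"yaw": 0,"fingers": 0.5},{"x": 0.001,"y": 0,"z": 0.004,"yaw": 0,"fingers": 0.5}]'

```text
time: 50.3
eef_pos: [0.614, 0.1898, 0.1567]
tcp_rot: [-0.056, 0.998, -0.0, 0.001]
contact_force: [0.4, -0.8, 0.7]
opening: 0.506
finger_force: 0.0
```

Emit:
move_arm --plan '[{"x": 0,"y": 0,"z": -0.02,"yaw": 0,"fingers": 0.5},{"x": 0,"y": 0,"z": -0.06,"yaw": 0,"fingers": 0.5},{"x": 0,"y": 0,"z": -0.1,"yaw": 0,"fingers": 0.5},{"x": 0,"y": 0,"z": -0.14,"yaw": 0,"fingers": 0.5},{"x": 0,"y": 0,"z": -0.18,"yaw": 0,"fingers": 0.5}]'

```text
time: 50.8
eef_pos: [0.6135, 0.1898, 0.3384]
tcp_rot: [-0.056, 0.998, -0.0, 0.001]
contact_force: [-0.4, -0.1, 0.4]
opening: 0.501
finger_force: 0.0
```

Emit:
move_arm --plan '[{"x": -0.025,"y": -0.015,"z": -0.01,"yaw": 0.05,"fingers": 0.5},{"x": -0.05,"y": -0.03,"z": -0.01,"yaw": 0.1,"fingers": 0.5},{"x": -0.055,"y": -0.042,"z": -0.01,"yaw": 0.149,"fingers": 0.5},{"x": -0.055,"y": -0.042,"z": -0.01,"yaw": 0.149,"fingers": 0.5},{"x": -0.055,"y": -0.042,"z": -0.01,"yaw": 0.149,"fingers": 0.5}]'

```text
time: 51.3
eef_pos: [0.6727, 0.1544, 0.3462]
tcp_rot: [0.018, 1.0, 0.0, -0.0]
contact_force: [-0.1, 1.0, 0.5]
opening: 0.501
finger_force: 0.0
```

Emit:
move_arm --plan '[{"x": 0,"y": 0,"z": 0,"yaw": 0,"fingers": 0.5},{"x": 0,"y": 0,"z": 0,"yaw": 0,"fingers": 0.5},{"x": 0,"y": 0,"z": 0,"yaw": 0,"fingers": 0.5}]'

```text
time: 51.6
eef_pos: [0.6724, 0.155, 0.3466]
tcp_rot: [0.018, 1.0, 0.0, 0.0]
contact_force: [0.2, 0.8, 0.9]
opening: 0.499
finger_force: 0.0
```

```bash
python3 - <<'E'
from h import *
print(ctrl.get_state()["eef_pos"]); im=snap("wrist","w15"); s=snap("scene","s15")
a=cv2.resize(im[60:220,140:500,::-1],None,fx=2.2,fy=2.2,interpolation=cv2.INTER_CUBIC)
b=cv2.resize(s[160:250,250:390,::-1],None,fx=2.7,fy=2.7,interpolation=cv2.INTER_CUBIC)
c=np.zeros((a.shape[0]+b.shape[0],a.shape[1],3),np.uint8); c[:a.shape[0]]=a; c[a.shape[0]:,:b.shape[1]]=b
t=ctrl.read_camera("top"); d=cv2.resize(t[160:250,225:365,::-1],None,fx=2.7,fy=2.7,interpolation=cv2.INTER_CUBIC); c[a.shape[0]:,b.shape[1]:b.shape[1]+d.shape[1]]=d
cv2.imwrite("pics/fin.png",c); print(c.shape)
E
```

```text
[0.67241769 0.15498216 0.34660592]
(595, 792, 3)
```

View pics/fin.png

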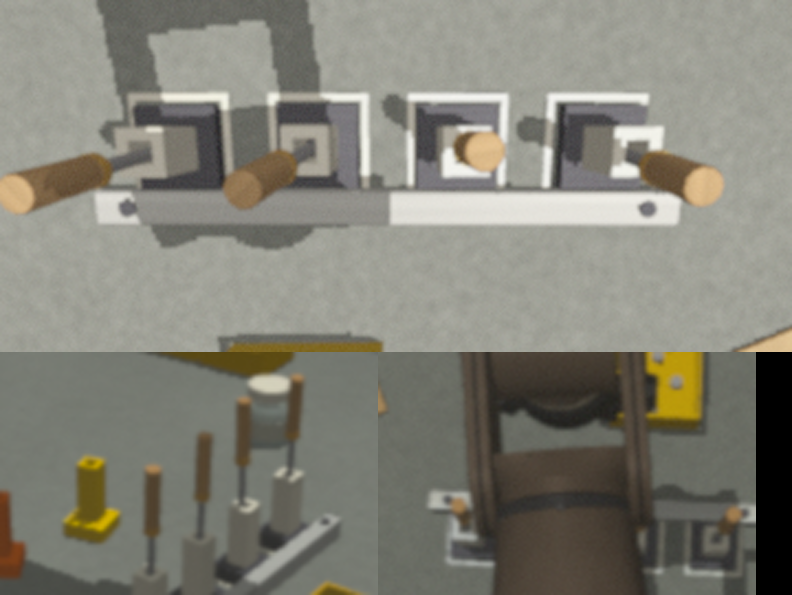

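The final view shows all four tubes square in their outlines against the rail. The visible rod lengths above the mouths are equal, so the files are fully down, and the gripper is clear.

```bash
python3 -c "
from plant import ctrl
print(ctrl.sign_off())"
```

```text
the job is handed in; nothing more can be done
None
```

I've handed in the job: all four tubes are square and flush in their outlines at the rail, each with one file fully down. The third tube was found about 8 mm out of place after its file went in, so I dragged it back by that file; sign-off returned no verdict.

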